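# Unbolt and load the tray under the lamp hood with a hooked rod

## Task

Take the hooked rod from its stand and with it, reaching in under the lamp hood, slide the bolt fully back and then pull the dish tray all the way out to its stop, keeping the gripper itself off both. Hang the rod back in its stand and let go, then stack the two petri dishes from the worktop flat, one on the other, centred on the tray's round plate. Leave the loose vial and the tape roll where they are.

Things in the scene. Friction and masses are not known exactly. Their poses are not given: they have to be found in the camera images.
- hood: Fixed white sheet-metal lamp hood, 160 (x) x 260 (y) x 268 mm high, open front at its own -x (to the robot). Origin on the worktop under it, z up. Canopy from x = -100 to +60 mm, underside 240, top 250 mm up; side walls from x = -40 mm back; floor 10 mm high. Bolt and tray lie far in under the canopy: the rod must come in leaning 30 to 45 degrees from vertical, its foot toward hood +x.
- bolt (a joint): Slide bolt in the hood, m: 0 fully shut (locks the tray), 0.04 fully back; slides along the hood's +y (robot's left). Stiff, about 2 N, stays where it is left; may start up to 0.006. Its two low keepers, at hood y = 10 and 112 mm, reach 31 mm above the worktop.
- bolt_stub: Upright steel stub by which the bolt is slid: a 10 mm pin with a 14 mm head, from 30 to 70 mm above the worktop. Origin on its axis 50 mm above the worktop; with the bolt shut at hood (-10, 45) mm. Axes as the hood's. Above keeper height it is free for 50 mm on its -y side and 80 mm on its +y side.
- tray (a joint): Dish tray sliding out along the hood's -x, m: 0 fully in, 0.135 at its outer stop. Locked (about 2 mm of play) until the bolt is well back. About 2 N of friction, stays where it is left.
- tray_bar: Bar by which the tray is pulled: level, round, 8 mm thick, 72 mm long along hood y, on a leg at each end. Origin at its middle, 48.5 mm above the worktop, 50 mm behind (hood +x of) the plate's centre; at hood (-32, -55) mm when in. Under it 30 mm clear above the deck; behind its middle 40 mm nothing up to the back wall 88 mm away. Axes as the hood's.
- tray_deck: The tray's deck with its raised round steel plate, 72 mm across. Origin: centre of the plate's top face, 20.5 mm above the worktop (deck 14.5 mm), hood (-82, -55) mm when in. Deck 96 mm wide, from 45 mm before to 90 mm behind the origin. Fully out, the origin lies 117 mm in front of the canopy's edge. Axes as the hood's.
- rod_stand: Fixed stand, foot 110 (x) x 90 (y) x 12 mm, post at its +x side, at the top an open two-tined fork, 270 mm high; its slot is 15 mm wide and open to the stand's -x, with 4 mm high lips on the tine ends 18 to 22 mm before the seat. Origin on the worktop under the seat. It may stand left or right of the hood; a tall bottle stands on the other side.
- fork_seat (a point): Middle of the fork's slot on the tines' upper face, 270 mm above the worktop, where the rod's collar rests.
- hook_rod: Loose hooked rod, 140 g, hanging upright in the fork, axes as the stand's. Origin: middle of its grey handle, 26 (x) x 16 (y) x 62 (z) mm, 305 mm above the worktop; z up along the rod. Grip it across the 16 mm. Collar 26 mm across below (see rod_collar), then an 8 mm rod to 280 mm below the origin, where it turns square into a prong, 18 mm to its end, toward the rod's own -x.
- rod_collar (a point): Centre of the underside of the hooked rod's collar, 35 mm below the handle's middle; rests on fork_seat when hung up.
- dish_a_center (a point): Centre of a loose petri dish lying flat on the worktop, 60 mm across (57 mm to the touch), 12 mm high (the centre 6 mm over its underside); equal to the other. Hard and solid.
- dish_b_center (a point): Centre of the other, equal petri dish.
- vial_center (a point): Bystander: centre of a small loose upright vial, 26 mm across, 62 mm high. Leave it standing where it is.
- tape_center (a point): Bystander: centre of a loose tape roll lying flat, 96 mm across, 25 mm high. Leave it.
Not all that is in view belongs to the job. What is shaped like the part that bears dish_a_center but purple or red is not meant. What is shaped like the part that bears dish_b_center but blue is not meant.

How it is judged:
On the way, in this order (a step that is already met when the one before it is completed fails the run):
1. the hooked rod is taken out of its stand (distance between rod_collar and fork_seat above 0.08 m), for 0.1 s.
2. the bolt is slid back (at least 34 of its 40 mm) (value of joint bolt above 0.034 m), for 0.1 s.
3. the tray is pulled out to within 8 mm of its stop (value of joint tray above 0.127 m), for 0.1 s.
4. the rod hangs in its stand again, let go (distance between rod_collar and fork_seat below 0.012 m and angle between hook_rod's own z axis and vertical below 0.12 rad and contact force between the fingers and hook_rod below 0.05 N), for 0.2 s.
5. one dish lies centred on the plate (((horizontal distance between dish_a_center and tray_deck below 0.01 m and distance between dish_a_center and tray_deck below 0.013 m) or (horizontal distance between dish_b_center and tray_deck below 0.01 m and distance between dish_b_center and tray_deck below 0.013 m))), for 0.1 s.
At the end, for the whole second after the job is handed in: The bolt is back (34 mm or more), the tray is out (120 mm or more), the rod hangs upright with its collar within 12 mm of the fork's seat, and the two dishes lie flat (within 0.08 rad) one on the other, each centred within 10 mm of the plate's centre and within 12 mm of each other (value of joint bolt above 0.034 m and value of joint tray above 0.12 m and distance between rod_collar and fork_seat below 0.012 m and angle between hook_rod's own z axis and vertical below 0.12 rad and horizontal distance between each of dish_a_center, dish_b_center and tray_deck below 0.01 m and horizontal distance between dish_a_center and dish_b_center below 0.012 m and angle between each of dish_a_center, dish_b_center's own z axis and vertical below 0.08 rad and height (world z) of dish_a_center between 0.022 and 0.045 m and height (world z) of dish_b_center between 0.022 and 0.045 m); the robot touches nothing.
It fails at once if the gripper or arm touches the bolt (contact force between any of the fingers, the arm and bolt_stub above 1 N).
It fails at once if the gripper touches the tray before the tray is out (value of joint tray below 0.12 m and contact force between any of the fingers, the arm and tray_deck above 1 N).
It fails at once if the vial is moved more than 20 mm or tipped (distance of vial_center from where it was at the start of the episode above 0.02 m or angle between vial_center's own z axis and vertical above 0.4 rad).
It fails at once if the tape roll is moved more than 30 mm (distance of tape_center from where it was at the start of the episode above 0.03 m).
It also fails if it takes over 72 s, if anything falls off the work surface, if the arm or the gripper's body presses on something with over 40 N, if the wrist force passes 120 N, or if a joint passes its speed limit or range.

## Robot

A 6-joint arm with a two-finger parallel gripper is mounted at the origin on a cart in front of the work surface, level with it; the furniture and walls round the work are solid. World frame = base frame: x ahead of the robot, y to its left, z up, the work surface at z = 0. Lengths are in m, angles in rad, forces in N, time in s.
With the tool pointing down it reaches from about 0.35 to 0.85 m from the base axis. Payload 8.1 kg.
Tool frame: the origin (TCP) lies on the front face of the gripper's body, between the roots of the fingers; the fingertips stand 84 mm ahead of it and the grasp point (between the pads) lies 65 mm ahead of it; x points along the fingers, y is the direction in which the jaws open and shut, and the axes are right-handed (so a half turn about x gives the same grasp; the last joint's range is limited). The gripper opens to 93 mm and grips with 3 to 60 N. Pads are 15 mm wide; open, the fingers measure 128 mm over their backs; the gripper's body (75 mm by 188 mm) begins 65 mm behind the grasp point.
Start: joints at [-1.279, 0.13, 1.488, -0, 1.523, -0.085], TCP at [0.221, -0.558, 0.303] pointing down, gripper open.
Joint ranges: [-2.96, 2.96], [-0.89, 2.26], [0.02, 2.5], [-1.34, 4.48], [0, 2.73], [-2.66, 2.66]. Speed limits (rad/s): [2.39, 2.39, 2.79, 3.14, 3.14, 3.14].

## Interface

Orientations are given as a rotation vector (axis times angle).
In Python, from plant import telemetry, read_camera, camera_params, robot gives the robot as it stands.
- The arm moves only by the tool step_arm, never from a script. Its argument "commands" is a list of rows, each an object with "xyz": the shift along the tool's x, y, z in mm, a list of three; "turn": the turn, a rotation vector about the tool's x, y, z in rad, a list of three; "grip": the finger opening in mm, from 0 to 93. In form: [{"xyz": [dx, dy, dz], "turn": [ax, ay, az], "grip": grip}, ...]. A call has 1 to 12 rows; each row is the pose to reach, as a shift and turn from the pose commanded when the call began, along the tool's axes at that moment; what a row does not reach only later rows make up. A row lasts 1/8 s, in which the tool goes at most 62.5 mm and 10.7 degrees, less where a joint would pass 70% of its speed; a pose out of reach is approached as far as the arm can. A call with a gripper value outside its range is refused whole. The fingers move at their own pace and stop on an object; "force" is the grip in N (left out, the last holds). Time passes only in rows, so rows that repeat a pose let the fingers close. It gives the time, the measured TCP pose, the force and the opening at its end, in the units of the state.
- telemetry.read_state(): the state, without advancing time (a new reading comes with each control period).
- read_camera(name): name is "side" or "top" or "wrist"; returns the picture (480x640x3 uint8, red, green, blue); there is no depth.
- camera_params(name): a dict with "mtx" (3x3 intrinsics, pixels), "rvec" (rotation vector, rad) and "tvec" (3), from world to camera coordinates, as OpenCV has them. Camera axes: x right, y down, z forward; pixel columns grow to the right and rows downward; lengths in m; the calibration is good to about 2 mm. A picture is of the moment at which its call begins: read the wrist's pose just before it. camera_params takes no time and is no camera call; for the wrist camera it gives the pose at the moment of the call.
- robot.close_job(): hands the job in, once; it reports no verdict.
The state is a dict: "t": time; "q": joint angles; "dq": joint speeds; "joint_torque": joint torques, N m; "tool_pos": TCP position; "orientation": TCP orientation; "force": force on the tool from outside, world axes, zero at the start; "wrist_torque": the same for the moment, N m; "opening": finger opening in m.
Only numpy, scipy, OpenCV 4.12 (cv2) and the standard library are available. Lean on these libraries where they do the work, as an engineer would, in place of code of your own. Each camera call takes 0.05 s, during which the arm holds its last target. There are 200 camera calls.

## Working session

There is one attempt and no reset: what is moved stays moved. The work goes in short steps, Python scripts to look and compute and a tool call to move; the robot and the scene stay as the last step left them, time stands still between calls to the robot, and variables do not carry over. Pictures are saved under pics/ and viewed, about 8 in all and at most 12, crops included, and the job is handed in when it is done.

Besides the shell and the picture viewer there is one more tool, called as name([rows], argument=value, ...), one row to a line, values as JSON. step_arm: Moves the arm, as the interface text tells. Its arguments: {"type":"object","properties":{"commands":{"type":"array"},"force":{"type":"number"}},"required":["commands"]}

```bash
mkdir -p pics; ls; cat > h.py <<'E'
import numpy as np, cv2
from scipy.spatial.transform import Rotation as R
from plant import telemetry, read_camera, camera_params, robot
def snap(n,f):
    p=camera_params(n); im=read_camera(n); cv2.imwrite(f'pics/{f}.png',im[:,:,::-1]); np.savez(f'pics/{f}.npz',**{k:np.array(p[k]) for k in('mtx','rvec','tvec')}); return im
def par(f):
    p=np.load(f'pics/{f}.npz'); return p['mtx'],p['rvec'].ravel(),p['tvec'].ravel()
def ray(f,u,v):
    K,r,t=par(f); M=R.from_rotvec(r).as_matrix(); d=M.T@np.linalg.inv(K)@[u,v,1]; return -M.T@t,d/np.linalg.norm(d)
def atz(f,u,v,z):
    c,d=ray(f,u,v); return c+d*(z-c[2])/d[2]
def proj(f,P):
    K,r,t=par(f); return cv2.projectPoints(np.array(P,float).reshape(-1,1,3),r,t,K,None)[0].reshape(-1,2)
def tri(*obs):
    A=np.zeros((3,3));b=np.zeros(3)
    for f,u,v in obs:
        c,d=ray(f,u,v);M=np.eye(3)-np.outer(d,d);A+=M;b+=M@c
    return np.linalg.solve(A,b)
def st():
    s=telemetry.read_state(); return s,np.array(s['tool_pos']),R.from_rotvec(s['orientation'])
E
python3 - <<'E'
from h import *
s,p,o=st(); print(s['t'],p,o.as_matrix().round(3))
a=snap('top','top0');b=snap('side','side0')
for f in('top0','side0'): print(f,ray(f,320,240))
E
```

```text
pics
0.0 [ 0.22067283 -0.55750501  0.30169596] [[-0.001  0.368 -0.93 ]
 [ 0.002 -0.93  -0.368]
 [-1.    -0.002 -0.   ]]
top0 (array([-0.17944917, -0.35720689,  1.34562487]), array([ 0.5101366 ,  0.21305121, -0.83328857]))
side0 (array([-0.03135778,  0.8298979 ,  0.82871648]), array([ 0.43592941, -0.72667775, -0.53094726]))
```

View pics/top0.png

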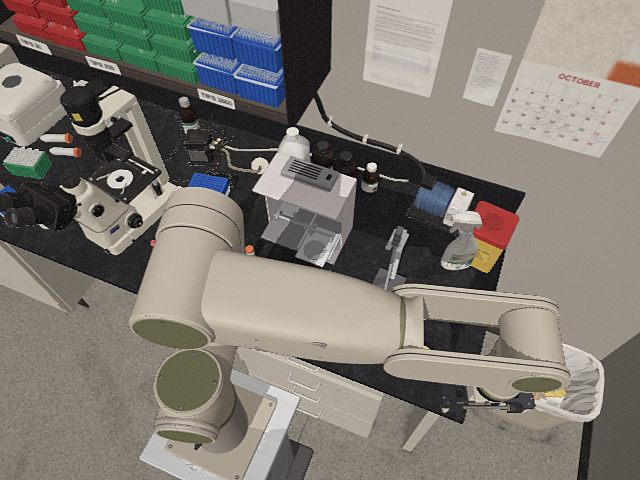

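View pics/side0.png

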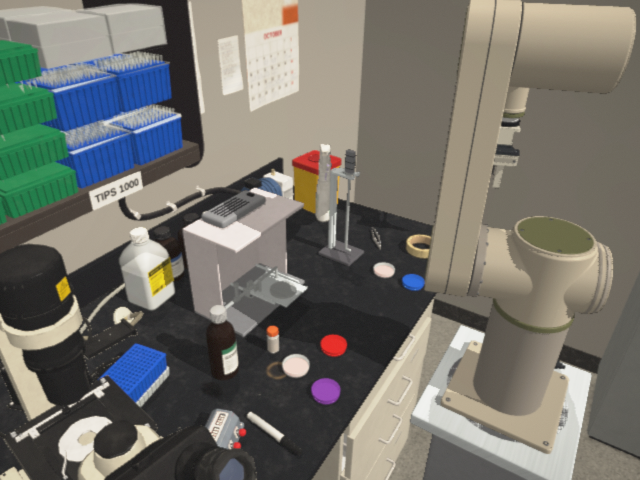

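The side view shows the hood near (245,255) and the stand with the rod at (345,200), right of the hood. The vial is at (273,340) and the tape roll at (420,245). Dish candidates are pale (384,270), pale (296,366), blue (413,282), red (333,345) and purple (325,391). The two pale ones fit, since the coloured ones are excluded. I'll confirm that in an enlarged crop.

```bash
python3 - <<'E'
from h import *
im=cv2.imread('pics/side0.png')[130:410,180:450]
cv2.imwrite('pics/c1.png',cv2.resize(im,None,fx=2.14,fy=2.14,interpolation=cv2.INTER_CUBIC))
im=cv2.imread('pics/top0.png')[120:300,230:430]
cv2.imwrite('pics/c2.png',cv2.resize(im,None,fx=3.2,fy=3.2,interpolation=cv2.INTER_CUBIC))
for n,u,v,z in[('dA',384,268,.012),('dB',296,364,.012),('blue',413,281,.012),('red',333,343,.012),('vial',273,350,.0),('tape',420,243,.025),('handle',350,162,.305)]: print(n,atz('side0',u,v,z).round(3))
E
```

```text
dA [ 0.407 -0.259  0.012]
dB [0.413 0.182 0.012]
blue [ 0.313 -0.246  0.012]
red [0.377 0.081 0.012]
vial [0.489 0.165 0.   ]
tape [ 0.364 -0.421  0.025]
handle [ 0.537 -0.265  0.305]
```

View pics/c1.png

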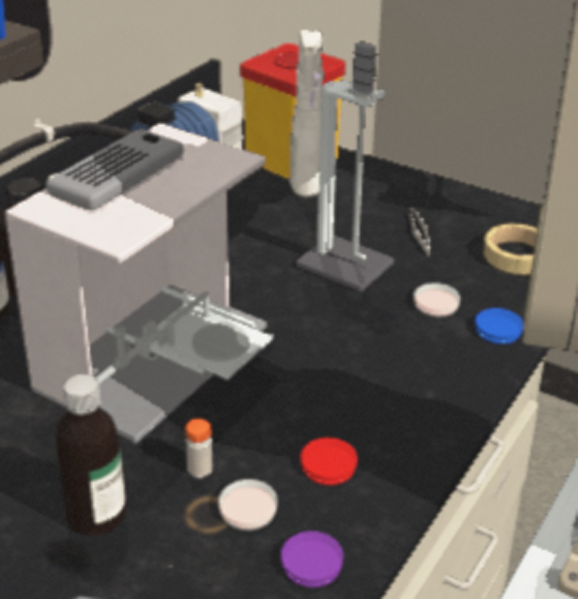

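View pics/c2.png

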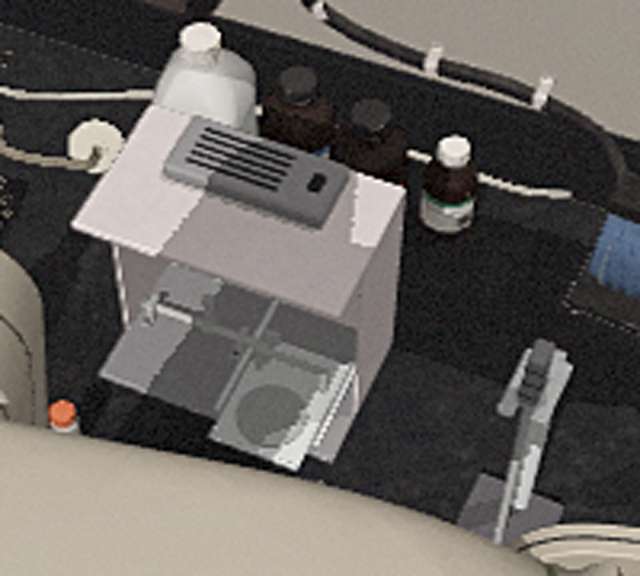

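The two pale dishes are confirmed at crop 1 (437,299) and (248,504). The stand stands right of the hood, with the rod hanging on its near side. Next I'll fit the hood and stand poses.

```bash
python3 - <<'E'
from h import *
from scipy.optimize import least_squares
c1=lambda u,v:('side0',u/2.14+180,v/2.14+130)
c2=lambda u,v:('top0',u/3.2+230,v/3.2+120)
def fit(obs,x0,extra=0):
    def f(x):
        r=[]
        for (n,u,v),P in obs:
            P=np.array(P if not callable(P) else P(x),float); c,s=np.cos(x[2]),np.sin(x[2])
            w=[x[0]+c*P[0]-s*P[1],x[1]+s*P[0]+c*P[1],P[2]]
            r+=list(proj(n,w)[0]-[u,v])
        return np.array(r)
    s=least_squares(f,x0,loss='soft_l1'); print(s.x.round(4), f(s.x).reshape(-1,2).round(1).tolist()); return s.x
fl,fr,bl,br=(-.1,.13,.25),(-.1,-.13,.25),(.06,.13,.25),(.06,-.13,.25)
h=fit([(c2(72,226),fl),(c2(337,314),fr),(c2(405,190),br),(c2(165,108),bl),(c1(122,260),fl),(c1(266,158),fr),(c1(10,212),bl),(c1(221,342),(-.082,-.055,.0205)),(c2(270,415),(-.082,-.055,.0205))],[.6,0,0])
# stand: foot corners, unknown x offset of foot centre e; handle top
C=lambda sx,sy:(lambda x:(x[3]+sx*.055,sy*.045,.012))
fit([(c1(297,262),C(1,1)),(c1(360,287),C(-1,1)),(c1(394,262),C(-1,-1)),(c1(335,237),C(1,-1)),(c1(365,42),(0,0,.336)),(c2(545,345),(0,0,.336)),(c1(361,257),(-.0,0,.021))],[.54,-.27,0,.02])
print(tri(c1(365,42),c2(545,345)),tri(c1(361,257),c2(500,540)))
E
```

```text
[ 0.67    0.0368 -0.0136] [[-0.9, 0.4], [0.3, 2.1], [-0.1, -0.0], [-5.3, -0.6], [-0.3, -1.6], [0.4, -1.3], [-2.1, -0.6], [0.1, -1.4], [-0.1, 0.9]]
[ 0.5408 -0.2698 -0.1146  0.0096] [[-0.2, -1.4], [0.3, 0.3], [1.7, -1.3], [-0.1, -1.9], [-0.6, 0.6], [-1.8, 2.6], [-3.7, -0.4]]
[ 0.54378247 -0.2725738   0.33865507] [ 0.53614351 -0.27438985  0.02311511]
```

```bash
cat >> h.py <<'E'
def toolrot(yaw,phi,sg=1):
    # tool x = down leaned forward by phi (rad) in the plane of yaw; tool y = -sg * left of yaw
    z=R.from_euler('z',yaw)*R.from_euler('y',-phi)
    M=np.array([[0,0,-1.],[0,-1,0],[-1,0,0]])
    return z*R.from_matrix(M)
def move(pos,rot,p=None,o=None):
    s,p0,o0=st(); p=p0 if p is None else p;o=o0 if o is None else o
    print('xyz',(o.inv().apply(np.array(pos)-p)*1000).round(1),'turn',(o.inv()*rot).as_rotvec().round(4),'deg',np.degrees((o.inv()*rot).magnitude()).round(1))
def grasp(g,rot,back=.065): return np.array(g)-rot.apply([back,0,0])
E
python3 - <<'E'
from h import *
print('spray',tri(('top0',470,215),('side0',325,148)),'brown base',atz('side0',222,376,0),'brown top h?')
b=atz('side0',222,372,0)+[.0,0,0]
for z in(.15,.18,.2,.22): print(z,proj('side0',[b[0],b[1],z]))
r=toolrot(-.11,-np.radians(12)); print(r.as_matrix().round(2))
move(grasp([.541,-.270,.31],r,.145),r)
E
```

```text
spray [ 0.71785998 -0.43122271  0.25442762] brown base [0.53619658 0.28880368 0.        ] brown top h?
0.15 [[215.52713512 320.10124604]]
0.18 [[214.10954151 308.73512869]]
0.2 [[213.1392664  300.95556433]]
0.22 [[212.14805966 293.00817231]]
[[-0.21 -0.11 -0.97]
 [ 0.02 -0.99  0.11]
 [-0.98  0.    0.21]]
xyz [-149.7 -135.7 -430.3] turn [ 0.4852 -0.205  -0.0494] deg 30.3
```

step_arm([
  {"xyz": [-60,0,-30],"turn": [0,0,0],"grip": 93},
  {"xyz": [-120,-20,-60],"turn": [0.05,-0.02,0],"grip": 93},
  {"xyz": [-150,-40,-110],"turn": [0.15,-0.06,-0.015],"grip": 93},
  {"xyz": [-150,-60,-170],"turn": [0.25,-0.1,-0.025],"grip": 93},
  {"xyz": [-150,-78,-230],"turn": [0.35,-0.15,-0.035],"grip": 93},
  {"xyz": [-150,-96,-290],"turn": [0.45,-0.2,-0.05],"grip": 93},
  {"xyz": [-150,-114,-345],"turn": [0.485,-0.205,-0.05],"grip": 93},
  {"xyz": [-150,-130,-400],"turn": [0.485,-0.205,-0.05],"grip": 93},
  {"xyz": [-150,-136,-430],"turn": [0.485,-0.205,-0.05],"grip": 93},
  {"xyz": [-150,-136,-430],"turn": [0.485,-0.205,-0.05],"grip": 93},
])

```text
t: 1.35
tool_pos: [0.5722, -0.2714, 0.4512]
orientation: [-1.922, 0.102, 2.377]
force: [0.4, -0.1, 0.2]
opening: 0.0928
```

```bash
python3 - <<'E'
from h import *
s,p,o=st(); print(s['t'],p,np.round(s['q'],3)); print(o.as_matrix().round(3))
w=snap('wrist','w1'); t=snap('top','top1')
print(ray('w1',320,240), proj('w1',[[.541,-.27,.336],[.541,-.27,.305],[.541,-.27,.27]]))
cv2.imwrite('pics/c3.png',np.hstack([w[:,:,::-1],cv2.resize(t[100:340,220:460,::-1],(480,480))])[:, :])
im=cv2.imread('pics/c3.png'); cv2.imwrite('pics/c3.png',cv2.resize(im,(800,343)))
E
```

```text
1.35 [ 0.57215223 -0.27141689  0.4511939 ] [-0.488  0.384  0.936 -0.086  2.016  1.16 ]
[[-0.208 -0.106 -0.972]
 [ 0.022 -0.994  0.104]
 [-0.978 -0.     0.209]]
(array([ 0.66017031, -0.27980987,  0.51526024]), array([-0.44938731,  0.05662285, -0.89154075])) [[327.87246918 282.19519715]
 [327.32375597 256.71867009]
 [326.8373626  234.13562755]]
```

View pics/c3.png

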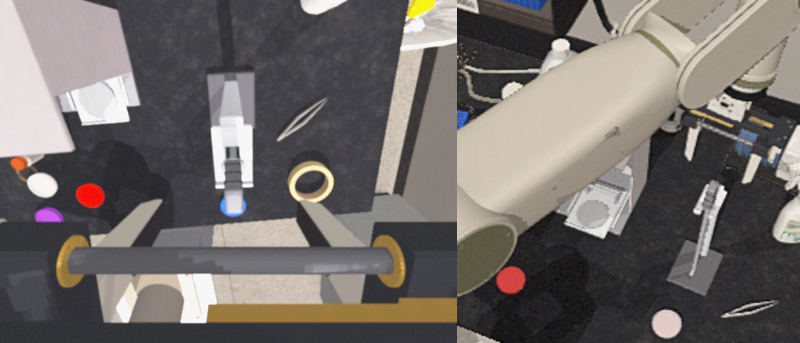

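The wrist view shows the handle near (327,250) in full-frame pixels, with the tape at (435,255) right of it. The top view shows the tray deck and the stand foot. I'll enlarge the wrist view.

```bash
python3 - <<'E'
from h import *
w=cv2.imread('pics/w1.png')[90:310,270:400]; t=cv2.imread('pics/top1.png')[180:320,260:400]
for f,im,o in(('w1',w,(270,90)),): 
    for z,c in((.336,(0,0,255)),(.274,(0,255,0))):
        P=[[.541+a*np.cos(.11)+b*np.sin(.11),-.27-a*np.sin(.11)+b*np.cos(.11),z] for a,b in((-.013,-.008),(.013,-.008),(.013,.008),(-.013,.008))]
        for q in proj(f,P): print(z,q.round(1))
w=cv2.resize(w,None,fx=2.7,fy=2.7,interpolation=cv2.INTER_CUBIC);t=cv2.resize(t,(440,440),interpolation=cv2.INTER_CUBIC)
o=np.zeros((594,800,3),np.uint8);o[:594,:351]=w;o[:440,355:795]=t;cv2.imwrite('pics/c4.png',o)
E
```

```text
0.336 [340.6 299.8]
0.336 [341.8 263.6]
0.336 [314.4 263.6]
0.336 [314.7 299.7]
0.274 [337.1 251.5]
0.274 [337.9 220.7]
0.274 [316.2 220.7]
0.274 [316.4 251.5]
```

View pics/c4.png

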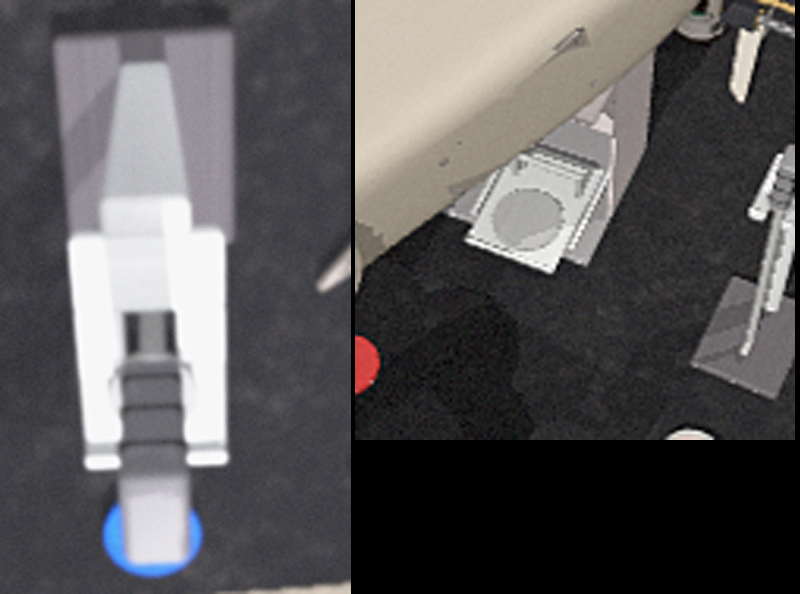

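```bash
python3 - <<'E'
from h import *
a=atz('top1',295.6,256.4,.0145);b=atz('top1',323,266.2,.0145);print(a,b,np.linalg.norm(a-b),np.arctan2(b[0]-a[0],-(b[1]-a[1])),atz('top1',315.4,249.7,.0205),atz('side0',283.3,289.8,.0205))
r=toolrot(-.07,-np.radians(12)); move(grasp([.541,-.270,.307],r),r)
E
```

```text
[0.54780262 0.03087079 0.0145    ] [ 0.54768829 -0.06355461  0.0145    ] 0.09442546528150848 -0.0012108565071398622 [ 0.59174469 -0.01909778  0.0205    ] [ 0.5839458  -0.01186688  0.0205    ]
xyz [83.1 -0.8 -1.3] turn [-0.0389  0.0008  0.0075] deg 2.3
```

step_arm([
  {"xyz": [40,-1,-1],"turn": [-0.039,0,0.007],"grip": 93},
  {"xyz": [83,-1,-1],"turn": [-0.039,0,0.007],"grip": 93},
  {"xyz": [83,-1,-1],"turn": [-0.039,0,0.007],"grip": 93},
  {"xyz": [83,-1,-1],"turn": [-0.039,0,0.007],"grip": 15},
  {"xyz": [83,-1,-1],"turn": [-0.039,0,0.007],"grip": 10},
  {"xyz": [83,-1,-1],"turn": [-0.039,0,0.007],"grip": 5},
  {"xyz": [83,-1,-1],"turn": [-0.039,0,0.007],"grip": 0},
  {"xyz": [83,-1,-1],"turn": [-0.039,0,0.007],"grip": 0},
], force=60)

```text
t: 2.45
tool_pos: [0.5547, -0.2705, 0.3715]
orientation: [-1.943, 0.068, 2.398]
force: [0.3, -0.2, 0.3]
opening: 0.0473
```

```bash
python3 - <<'E'
from h import *
s,p,o=st(); print(s['t'],p,s['opening'],np.round(s['q'],3)); print(o.as_matrix().round(3))
# lift 10 mm, back 130 mm in stand -x
for d in([0,0,.012],[-.13*np.cos(.07),.13*np.sin(.07),.012]): move(p+d,o)
E
```

```text
2.45 [ 0.55469187 -0.27049917  0.37153767] 0.04731713630136887 [-0.496  0.318  1.161 -0.089  1.853  1.128]
[[-0.207 -0.07  -0.976]
 [ 0.015 -0.998  0.069]
 [-0.978 -0.     0.207]]
xyz [-11.7  -0.    2.5] turn [0. 0. 0.] deg 0.0
xyz [ 15.2   0.  129.7] turn [0. 0. 0.] deg 0.0
```

step_arm([
  {"xyz": [0,0,0],"turn": [0,0,0],"grip": 0},
  {"xyz": [0,0,0],"turn": [0,0,0],"grip": 0},
  {"xyz": [0,0,0],"turn": [0,0,0],"grip": 0},
  {"xyz": [0,0,0],"turn": [0,0,0],"grip": 0},
  {"xyz": [0,0,0],"turn": [0,0,0],"grip": 0},
  {"xyz": [0,0,0],"turn": [0,0,0],"grip": 0},
])

```text
t: 3.2
tool_pos: [0.5545, -0.2706, 0.3713]
orientation: [-1.943, 0.068, 2.398]
force: [0.7, -0.6, -0.8]
opening: 0.016
```

Gripped at 16 mm. Now I lift 12 mm, then draw the rod out to the stand's -x.

step_arm([
  {"xyz": [-12,0,2.5],"turn": [0,0,0],"grip": 0},
  {"xyz": [-12,0,2.5],"turn": [0,0,0],"grip": 0},
  {"xyz": [-5,0,35],"turn": [0,0,0],"grip": 0},
  {"xyz": [5,0,80],"turn": [0,0,0],"grip": 0},
  {"xyz": [15,0,130],"turn": [0,0,0],"grip": 0},
  {"xyz": [15,0,130],"turn": [0,0,0],"grip": 0},
])

```text
t: 3.95
tool_pos: [0.4219, -0.2609, 0.3836]
orientation: [-1.941, 0.069, 2.397]
force: [0.3, -0.7, -1.2]
opening: 0.0157
```

```bash
cat >> h.py <<'E'
REL=-np.radians(12) # tool phi minus rod lean
def rodpose(corner,lean,h=.276,yaw=0,g=.003):
    # TCP pose so that the hook corner (axis) is at corner, lean rad; h = corner below handle origin
    rz=R.from_euler('z',yaw)*R.from_euler('y',-lean)
    org=np.array(corner)+rz.apply([0,0,h]); gp=org+rz.apply([0,0,g])
    r=toolrot(yaw,lean+REL); return gp-r.apply([.065,0,0]),r
E
python3 - <<'E'
from h import *
s,p,o=st(); print(s['t'],p,s['force'],s['opening'],np.round(s['q'],3))
L=np.radians(33)
sx,sy=.662,.083
for n,c,l in(('front',[.50,sy-.03,.085],L),('in',[sx+.008,sy-.03,.085],L),('low',[sx+.008,sy-.03,.05],L)):
    q=rodpose(c,l); print(n,q[0].round(3)); move(*q)
im=snap('wrist','w2'); snap('top','top2'); snap('side','side2')
cv2.imwrite('pics/c5.png',np.hstack([cv2.resize(cv2.imread('pics/side2.png')[100:340,170:410],(400,400)),cv2.resize(cv2.imread('pics/top2.png')[130:330,230:430],(400,400))]))
E
```

```text
3.95 [ 0.42193813 -0.26094027  0.38362612] [ 0.27738526 -0.7300902  -1.24998539] 0.015701713083556598 [-0.596 -0.022  1.511 -0.108  1.833  1.028]
front [0.325 0.053 0.38 ]
xyz [  28.9 -306.1  116. ] turn [-0.0727  0.576  -0.0053] deg 33.3
in [0.495 0.053 0.38 ]
xyz [  -6.4 -318.4  -49.8] turn [-0.0727  0.576  -0.0053] deg 33.3
low [0.495 0.053 0.345]
xyz [  27.8 -318.3  -57.1] turn [-0.0727  0.576  -0.0053] deg 33.3
```

View pics/c5.png

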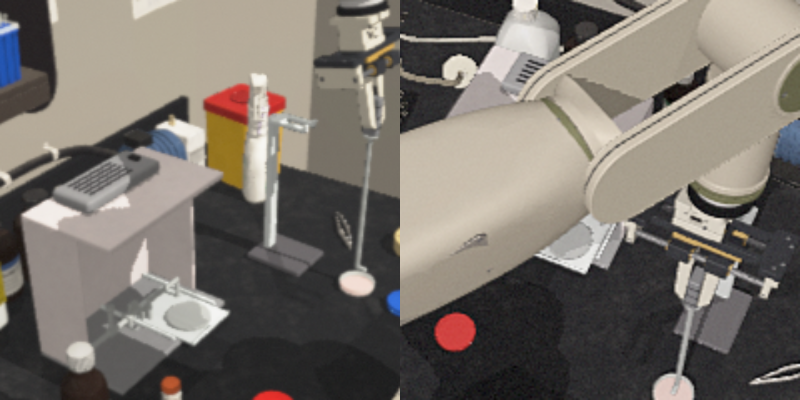

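```bash
python3 - <<'E'
from h import *
L=np.radians(33)
for c,l in(([.41,-.2,.09],0.),([.50,-.06,.09],L*.5),([.555,.045,.09],L)):
    q=rodpose(c,l); print(q[0].round(3)); move(*q)
E
```

```text
[ 0.424 -0.2    0.433]
xyz [-46.1 -61.3  15.8] turn [-0.0689 -0.002   0.0144] deg 4.0
[ 0.416 -0.06   0.422]
xyz [ -32.5 -200.4   31. ] turn [-0.0704  0.2859  0.0044] deg 16.9
[0.38  0.045 0.385]
xyz [  13.3 -302.6   65.5] turn [-0.0711  0.5737 -0.0059] deg 33.1
```

step_arm([
  {"xyz": [-46,-10,10],"turn": [0,0,0],"grip": 0},
  {"xyz": [-46,-61,16],"turn": [-0.07,0,0.01],"grip": 0},
  {"xyz": [-44,-110,20],"turn": [-0.07,0.1,0.01],"grip": 0},
  {"xyz": [-40,-160,25],"turn": [-0.07,0.2,0.007],"grip": 0},
  {"xyz": [-32,-205,32],"turn": [-0.07,0.3,0.004],"grip": 0},
  {"xyz": [-17,-250,44],"turn": [-0.07,0.43,0],"grip": 0},
  {"xyz": [0,-290,57],"turn": [-0.071,0.53,-0.004],"grip": 0},
  {"xyz": [13,-303,65],"turn": [-0.071,0.574,-0.006],"grip": 0},
  {"xyz": [13,-303,65],"turn": [-0.071,0.574,-0.006],"grip": 0},
])

```text
t: 5.22
tool_pos: [0.3794, 0.0468, 0.3847]
orientation: [2.587, 0.005, -1.78]
force: [-0.5, -0.2, -1.5]
opening: 0.0154
```

```bash
python3 - <<'E'
from h import *
s,p,o=st(); print(s['t'],p,s['force'],s['opening'],np.round(s['q'],3)); print(o.as_matrix().round(3))
snap('wrist','w3'); snap('side','side3')
a=cv2.resize(cv2.imread('pics/side3.png')[225:345,190:330],None,fx=3.2,fy=3.2,interpolation=cv2.INTER_CUBIC)
b=cv2.resize(cv2.imread('pics/w3.png'),(350,262))
z=np.zeros((384,800,3),np.uint8);z[:,:448]=a;z[:262,450:]=b;cv2.imwrite('pics/c6.png',z)
print('corner',proj('side3',[[.555,.045,.09]]), 'stub top',proj('side3',[[.662,.083,.07],[.662,.083,.03]]),'bar ends',proj('side3',[[.64,-.053,.0485],[.64,.019,.0485]]),'canopy w',proj('w3',[[.572,.168,.25],[.572,-.092,.25]]))
E
```

```text
5.225 [0.3793818  0.04682898 0.38466118] [-0.49859092 -0.20493908 -1.51704758] 0.015447808708004676 [-0.018 -0.841  2.131  0.009  1.487  1.55 ]
[[ 0.358  0.003 -0.934]
 [ 0.002 -1.    -0.003]
 [-0.934 -0.001 -0.358]]
corner [[278.96047205 283.28303074]] stub top [[235.82382186 283.39520129]
 [236.9695204  295.88289528]] bar ends [[274.91933952 266.95634849]
 [258.73594447 280.28415181]] canopy w [[153.4331647   58.31213847]
 [522.7128321   58.94981143]]
```

View pics/c6.png

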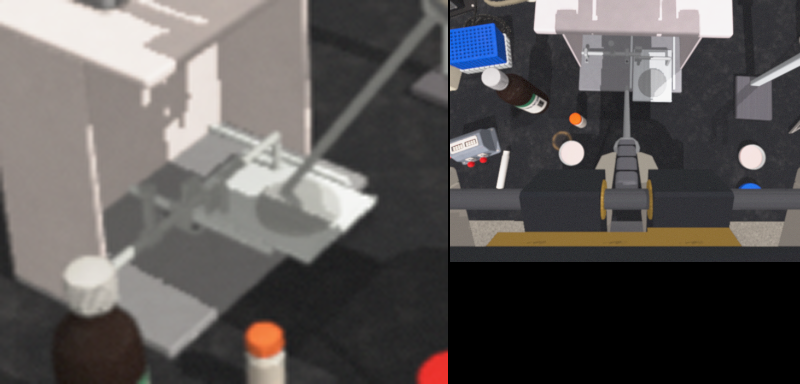

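The side view shows the rod foot near its predicted pixel (279,283), in front of the tray. The wrist view looks into the hood and shows the bolt and tray bar at about (620,55) of the inset. I'll enlarge that to locate the stub and bar.

```bash
python3 - <<'E'
from h import *
a=cv2.resize(cv2.imread('pics/w3.png')[50:190,225:435],None,fx=3.8,fy=3.8,interpolation=cv2.INTER_CUBIC)
cv2.imwrite('pics/c7.png',a)
H=np.array([.672,.038,0])
for n,P in dict(stubtop=(-.01,.045,.07),stubbot=(-.01,.045,.03),barL=(-.032,-.019,.0485),barR=(-.032,-.091,.0485),plate=(-.082,-.055,.0205),deckL=(-.127,-.007,.0145),deckR=(-.127,-.103,.0145),kL=(-.01,.112,.031),kR=(-.01,.01,.031)).items():
    q=proj('w3',H+P)[0]; print(n,q.round(1),((q-[225,50])*3.8).round(0))
q=proj('w3',[.555,.045,.09])[0];print('corner',q,(q-[225,50])*3.8)
E
```

```text
stubtop [295.3  79.2] [267. 111.]
stubbot [297.6  95.8] [276. 174.]
barL [346.2 104.9] [460. 209.]
barR [402.2 105. ] [673. 209.]
plate [371.6 150.4] [557. 381.]
deckL [336.  184.1] [422. 509.]
deckR [406.8 184.2] [691. 510.]
kL [247.7  95.3] [ 86. 172.]
kR [323.7  95.5] [375. 173.]
corner [326.09910866 158.21620136] [384.17661291 411.22156516]
```

View pics/c7.png

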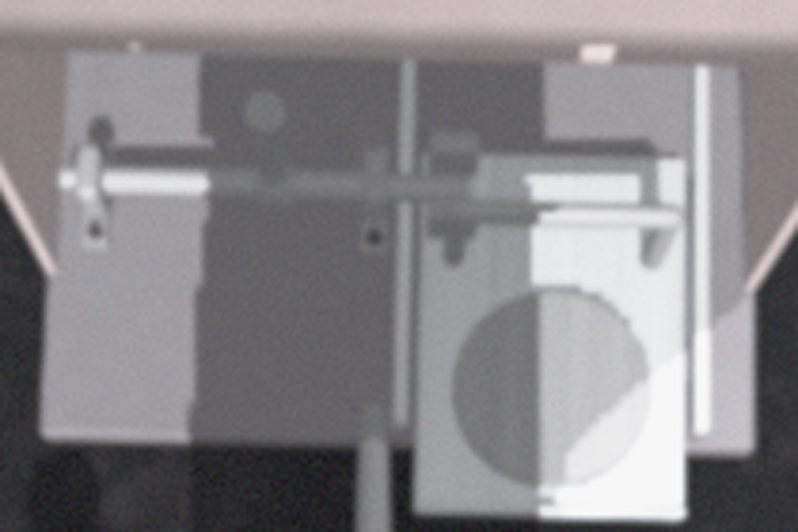

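```bash
python3 - <<'E'
from h import *
L=np.radians(34)
for c in([.62,.054,.072],[.67,.054,.052],[.67,.073,.052],[.67,.124,.052]):
    q=rodpose(c,L); print(q[0].round(3)); move(q[0]-[0,.003,0],q[1])
E
```

```text
[0.44  0.054 0.364]
xyz [ 41.8  -5.3 -47.6] turn [0.0007 0.0185 0.0009] deg 1.1
[0.49  0.054 0.344]
xyz [ 78.3  -5.3 -87.1] turn [0.0007 0.0185 0.0009] deg 1.1
[0.49  0.073 0.344]
xyz [ 78.3 -24.3 -87.2] turn [0.0007 0.0185 0.0009] deg 1.1
[0.49  0.124 0.344]
xyz [ 78.4 -75.3 -87.2] turn [0.0007 0.0185 0.0009] deg 1.1
```

step_arm([
  {"xyz": [20,-4,-24],"turn": [0,0.01,0],"grip": 0},
  {"xyz": [42,-5,-48],"turn": [0,0.0185,0],"grip": 0},
  {"xyz": [60,-5,-68],"turn": [0,0.0185,0],"grip": 0},
  {"xyz": [78,-5,-87],"turn": [0,0.0185,0],"grip": 0},
  {"xyz": [78,-5,-87],"turn": [0,0.0185,0],"grip": 0},
  {"xyz": [78,-20,-87],"turn": [0,0.0185,0],"grip": 0},
  {"xyz": [78,-30,-87],"turn": [0,0.0185,0],"grip": 0},
  {"xyz": [78,-38,-87],"turn": [0,0.0185,0],"grip": 0},
])

```text
t: 6.32
tool_pos: [0.489, 0.0833, 0.3433]
orientation: [-2.605, 0.001, 1.756]
force: [0.0, -2.2, -0.9]
opening: 0.016
```

```bash
python3 - <<'E'
from h import *
s,p,o=st(); print(s['t'],p,s['force'],s['wrist_torque'],s['opening'],np.round(s['q'],3))
L=np.radians(34)
q=rodpose([.67,.054,.052],L);print(q[0])
E
```

```text
6.325 [0.48898978 0.08330925 0.34329695] [ 0.04134101 -2.16335486 -0.87900714] [-0.84589078  0.17925547 -0.48456974] 0.016045841965429748 [ 0.084 -0.483  1.996 -0.034  1.245  1.66 ]
[0.48963575 0.054      0.34356843]
```

step_arm([
  {"xyz": [0,-8,0],"turn": [0,0,0],"grip": 0},
  {"xyz": [0,-16,0],"turn": [0,0,0],"grip": 0},
  {"xyz": [0,-24,0],"turn": [0,0,0],"grip": 0},
  {"xyz": [0,-28,0],"turn": [0,0,0],"grip": 0},
])

```text
t: 6.82
tool_pos: [0.4888, 0.1121, 0.3428]
orientation: [-2.604, -0.001, 1.757]
force: [-0.4, -2.4, -1.2]
opening: 0.0157
```

step_arm([
  {"xyz": [0,-4,0],"turn": [0,0,0],"grip": 0},
  {"xyz": [0,-8,0],"turn": [0,0,0],"grip": 0},
])

```text
t: 7.08
tool_pos: [0.4888, 0.1185, 0.3426]
orientation: [2.603, -0.004, -1.757]
force: [-1.1, -9.0, 0.1]
opening: 0.0161
```

```bash
python3 - <<'E'
from h import *
s,p,o=st(); print(s['t'],p,s['force'],s['wrist_torque'])
E
```

```text
7.075 [0.48876536 0.11851116 0.34259275] [-1.14238148 -8.99199867  0.1393981 ] [-3.14302522  0.51683559 -1.77413155]
```

```bash
python3 - <<'E'
from h import *
for c,l in(([.67,.06,.054],34),([.667,.045,.074],38),([.668,-.014,.074],38),([.668,-.014,.044],38),([.648,-.014,.044],38)):
    q=rodpose(c,np.radians(l)); print(q[0].round(3)); move(q[0]-[0,.003,0],q[1])
E
```

```text
[0.49  0.06  0.346]
xyz [-2.3 61.5 -1.9] turn [-0.0005  0.0009 -0.0025] deg 0.2
[0.467 0.045 0.352]
xyz [-17.   76.6  16.8] turn [-0.0004  0.0707 -0.0025] deg 4.1
[ 0.468 -0.014  0.352]
xyz [-16.5 135.6  15.8] turn [-0.0004  0.0707 -0.0025] deg 4.1
[ 0.468 -0.014  0.322]
xyz [ 11.3 135.5  27. ] turn [-0.0004  0.0707 -0.0025] deg 4.1
[ 0.448 -0.014  0.322]
xyz [  3.8 135.5  45.6] turn [-0.0004  0.0707 -0.0025] deg 4.1
```

step_arm([
  {"xyz": [0,30,0],"turn": [0,0,0],"grip": 0},
  {"xyz": [-2,62,-2],"turn": [0,0,0],"grip": 0},
  {"xyz": [-17,77,17],"turn": [0,0.071,0],"grip": 0},
  {"xyz": [-17,85,17],"turn": [0,0.071,0],"grip": 0},
  {"xyz": [-17,115,16],"turn": [0,0.071,0],"grip": 0},
  {"xyz": [-17,135.5,16],"turn": [0,0.071,0],"grip": 0},
  {"xyz": [-17,135.5,16],"turn": [0,0.071,0],"grip": 0},
])

```text
t: 7.95
tool_pos: [0.468, -0.0167, 0.3525]
orientation: [-2.663, 0.001, 1.663]
force: [0.1, -0.0, -1.2]
opening: 0.0156
```

```bash
python3 - <<'E'
from h import *
s,p,o=st(); print(s['t'],p,s['force'],s['wrist_torque'],np.round(s['q'],2))
snap('wrist','w4');snap('side','side4')
a=cv2.resize(cv2.imread('pics/w4.png')[20:190,215:435],(660,510),interpolation=cv2.INTER_CUBIC)
b=cv2.resize(cv2.imread('pics/side4.png')[225:345,190:330],(300,257),interpolation=cv2.INTER_CUBIC)
z=np.zeros((510,800,3),np.uint8); z[:,:500]=a[:,80:580]; z[:257,500:]=b; cv2.imwrite('pics/c8.png',z)
H=np.array([.671,.039,0]);f=lambda q:((q-[215,20])*3-[80,0]).round(0)
for n,P in dict(stubshut=(-.01,.045,.07),stubopen=(-.01,.085,.07),barL=(-.032,-.019,.0485),barR=(-.032,-.091,.0485)).items(): print(n,f(proj('w4',H+P)[0]))
print('corner',f(proj('w4',[.668,-.014,.074])[0]),((proj('side4',[[.668,-.014,.074],[.639,-.016,.0485]])-[190,225])*2.143+[500,0]).round(0))
E
```

```text
7.95 [ 0.46804045 -0.01672008  0.35247884] [ 0.128063   -0.03753544 -1.15174746] [0.04113681 0.35854563 0.07037425] [-0.2  -0.64  2.1   0.09  1.24  1.36]
stubshut [-15. 440.]
stubopen [-119.  440.]
barL [155. 512.]
barR [335. 512.]
corner [239. 418.] [[645.  81.]
 [665. 105.]]
```

View pics/c8.png

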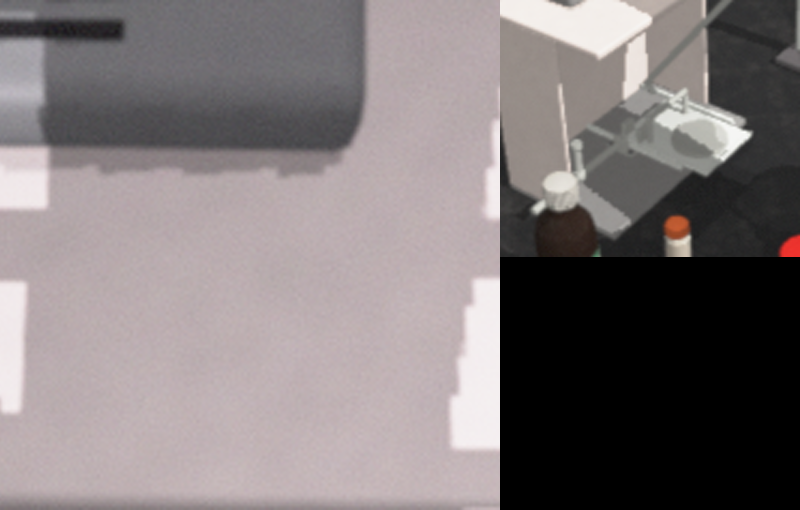

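The side crop shows the bolt stub now well back at (577,148), and the rod foot at about (642,88), behind the bar as predicted. Next I lower it and pull.

```bash
python3 - <<'E'
from h import *
for i,(d,l,z) in enumerate([(None,38,.044),(0,38,.044),(.03,35,.044),(.06,26,.042),(.09,17,.041),(.12,9,.041),(.138,5,.041),(.145,3,.041)]):
    x=.668 if d is None else .650-d
    q=rodpose([x,-.014,z],np.radians(l)); print(q[0].round(3),end=' '); move(q[0]-[0,.003,0],q[1])
E
```

```text
[ 0.468 -0.014  0.322] xyz [27.   1.5 13.4] turn [-0.0011 -0.0005  0.0014] deg 0.1
[ 0.45  -0.014  0.322] xyz [19.1  1.5 29.6] turn [-0.0011 -0.0005  0.0014] deg 0.1
[ 0.435 -0.014  0.332] xyz [ 3.3  1.5 38.8] turn [-0.0011 -0.0528  0.0014] deg 3.0
[ 0.452 -0.014  0.356] xyz [-10.1   1.4  12.8] turn [-0.001  -0.2099  0.0015] deg 12.0
[ 0.473 -0.014  0.373] xyz [-16.    1.4 -13.2] turn [-0.0009 -0.367   0.0016] deg 21.0
[ 0.49  -0.014  0.381] xyz [-16.6   1.4 -32.4] turn [-0.0007 -0.5066  0.0017] deg 29.0
[ 0.496 -0.014  0.383] xyz [-15.8   1.4 -38.5] turn [-0.0007 -0.5764  0.0017] deg 33.0
[ 0.501 -0.014  0.384] xyz [-13.9   1.4 -43.1] turn [-0.0007 -0.6114  0.0017] deg 35.0
```

step_arm([
  {"xyz": [14,1,7],"turn": [0,0,0],"grip": 0},
  {"xyz": [27,1,13],"turn": [0,0,0],"grip": 0},
  {"xyz": [27,1,13],"turn": [0,0,0],"grip": 0},
  {"xyz": [23,1,21],"turn": [0,0,0],"grip": 0},
  {"xyz": [19,1,30],"turn": [0,0,0],"grip": 0},
  {"xyz": [14,1,33],"turn": [0,-0.018,0],"grip": 0},
  {"xyz": [14,1,33],"turn": [0,-0.018,0],"grip": 0},
])

```text
t: 8.93
tool_pos: [0.4441, -0.0171, 0.3265]
orientation: [-2.651, 0.0, 1.686]
force: [0.3, 0.6, -0.6]
opening: 0.0157
```

```bash
python3 - <<'E'
from h import *
s,p,o=st(); print(s['t'],p,s['force'],s['wrist_torque'],np.round(s['q'],2))
for d,l,z in[(.03,35,.044),(.06,26,.042),(.09,17,.041),(.12,9,.041),(.138,5,.041),(.145,3,.041)]:
    q=rodpose([.65-d,-.014,z],np.radians(l)); print(q[0].round(3),end=' '); move(q[0]-[0,.003,0],q[1])
E
```

```text
8.925 [ 0.44411319 -0.0170892   0.32654216] [ 0.31150691  0.62090573 -0.55733534] [ 0.00390935  0.08554713 -0.02638654] [-0.21 -0.71  2.18  0.1   1.24  1.35]
[ 0.435 -0.014  0.332] xyz [-9.3 -0.1  6.2] turn [-0.0003 -0.0365  0.0002] deg 2.1
[ 0.452 -0.014  0.356] xyz [-23.2  -0.1 -19.5] turn [-0.0003 -0.1936  0.0002] deg 11.1
[ 0.473 -0.014  0.373] xyz [-29.5  -0.1 -45.5] turn [-3.000e-04 -3.506e-01  2.000e-04] deg 20.1
[ 0.49  -0.014  0.381] xyz [-30.4  -0.1 -64.6] turn [-3.000e-04 -4.903e-01  2.000e-04] deg 28.1
[ 0.496 -0.014  0.383] xyz [-29.7  -0.1 -70.8] turn [-3.000e-04 -5.601e-01  2.000e-04] deg 32.1
[ 0.501 -0.014  0.384] xyz [-27.9  -0.1 -75.4] turn [-3.00e-04 -5.95e-01  2.00e-04] deg 34.1
```

step_arm([
  {"xyz": [-9,0,6],"turn": [0,-0.037,0],"grip": 0},
  {"xyz": [-16,0,-7],"turn": [0,-0.115,0],"grip": 0},
  {"xyz": [-23,0,-19],"turn": [0,-0.194,0],"grip": 0},
  {"xyz": [-23,0,-19],"turn": [0,-0.194,0],"grip": 0},
])

```text
t: 9.43
tool_pos: [0.4526, -0.0171, 0.3547]
orientation: [-2.473, -0.001, 1.936]
force: [0.1, -0.8, -0.6]
opening: 0.0155
```

```bash
python3 - <<'E'
from h import *
s,p,o=st(); print(s['t'],p,s['force'],s['wrist_torque'])
f='side5';snap('side',f)
b=cv2.resize(cv2.imread('pics/side5.png')[200:340,190:340],(640,597),interpolation=cv2.INTER_CUBIC); cv2.imwrite('pics/c9.png',b)
d0=cv2.imread('pics/side4.png');d=cv2.absdiff(d0,cv2.imread('pics/side5.png')).sum(2)
# deck front-left corner for several tray values
for v in(0,.02,.04,.05,.06): print(v,proj(f,np.array([.671,.039,0])+[-.127-v,-.007,.0145])[0].round(1), d[tuple(proj(f,np.array([.671,.039,0])+[-.122-v,-.03,.0145])[0].round().astype(int)[::-1])])
E
```

```text
9.425 [ 0.45260984 -0.01705778  0.35472109] [ 0.06100563 -0.77028473 -0.6402749 ] [0.08199742 0.21464073 0.05909069]
0 [286.3 305.8] 81
0.02 [292.8 308.6] 201
0.04 [299.3 311.3] 228
0.05 [302.7 312.8] 393
0.06 [306.  314.2] 458
```

```bash
python3 - <<'E'
from h import *
a=cv2.imread('pics/side4.png').astype(int);b=cv2.imread('pics/side5.png').astype(int)
for y in(-.03,-.055,-.085):
  print(y,[(v,a[r[1],r[0]].sum()//3,b[r[1],r[0]].sum()//3) for v in range(-10,90,8) for r in [proj('side5',np.array([.671,.039,0])+[-.127-v/1000,y,.0145])[0].round().astype(int)]])
E
```

```text
-0.03 [(-10, np.int64(141), np.int64(129)), (-2, np.int64(129), np.int64(110)), (6, np.int64(52), np.int64(112)), (14, np.int64(43), np.int64(110)), (22, np.int64(42), np.int64(112)), (30, np.int64(42), np.int64(115)), (38, np.int64(42), np.int64(119)), (46, np.int64(44), np.int64(175)), (54, np.int64(35), np.int64(188)), (62, np.int64(40), np.int64(127)), (70, np.int64(38), np.int64(35)), (78, np.int64(40), np.int64(38)), (86, np.int64(40), np.int64(42))]
-0.055 [(-10, np.int64(209), np.int64(180)), (-2, np.int64(232), np.int64(181)), (6, np.int64(52), np.int64(181)), (14, np.int64(45), np.int64(182)), (22, np.int64(50), np.int64(181)), (30, np.int64(50), np.int64(182)), (38, np.int64(49), np.int64(210)), (46, np.int64(49), np.int64(210)), (54, np.int64(50), np.int64(222)), (62, np.int64(39), np.int64(128)), (70, np.int64(39), np.int64(36)), (78, np.int64(40), np.int64(35)), (86, np.int64(38), np.int64(37))]
-0.085 [(-10, np.int64(244), np.int64(221)), (-2, np.int64(243), np.int64(218)), (6, np.int64(65), np.int64(218)), (14, np.int64(45), np.int64(218)), (22, np.int64(49), np.int64(217)), (30, np.int64(50), np.int64(220)), (38, np.int64(49), np.int64(237)), (46, np.int64(53), np.int64(244)), (54, np.int64(52), np.int64(244)), (62, np.int64(50), np.int64(225)), (70, np.int64(50), np.int64(50)), (78, np.int64(50), np.int64(51)), (86, np.int64(51), np.int64(51))]
```

Pixel profiles show the tray already about 62 mm out, so I keep pulling.

```bash
python3 - <<'E'
from h import *
for d,l,z in[(.09,17,.041),(.12,10,.041),(.138,7,.041),(.146,6,.041)]:
    q=rodpose([.65-d,-.014,z],np.radians(l)); print(q[0].round(3),end=' '); move(q[0]-[0,.003,0],q[1])
E
```

```text
[ 0.473 -0.014  0.373] xyz [-13.2   0.  -24.7] turn [ 0.0002 -0.1549  0.001 ] deg 8.9
[ 0.484 -0.014  0.381] xyz [-18.5   0.  -37.4] turn [ 2.000e-04 -2.771e-01  9.000e-04] deg 15.9
[ 0.484 -0.014  0.383] xyz [-20.4   0.  -37.7] turn [ 2.000e-04 -3.295e-01  9.000e-04] deg 18.9
[ 0.482 -0.014  0.383] xyz [-21.3   0.  -35.9] turn [ 3.000e-04 -3.469e-01  9.000e-04] deg 19.9
```

step_arm([
  {"xyz": [-7,0,-13],"turn": [0,-0.077,0],"grip": 0},
  {"xyz": [-13,0,-25],"turn": [0,-0.155,0],"grip": 0},
  {"xyz": [-16,0,-31],"turn": [0,-0.216,0],"grip": 0},
  {"xyz": [-18.5,0,-37],"turn": [0,-0.277,0],"grip": 0},
  {"xyz": [-19.5,0,-37.5],"turn": [0,-0.303,0],"grip": 0},
  {"xyz": [-20.5,0,-37.5],"turn": [0,-0.33,0],"grip": 0},
  {"xyz": [-20.5,0,-37.5],"turn": [0,-0.33,0],"grip": 0},
])

```text
t: 10.35
tool_pos: [0.4825, -0.017, 0.3827]
orientation: [-2.12, -0.001, 2.317]
force: [-0.9, -0.2, 0.6]
opening: 0.0157
```

```bash
cat >> h.py <<'E'
def trayout(f,base='side0'):
    snap('side',f); a=cv2.imread(f'pics/{base}.png').astype(int);b=cv2.imread(f'pics/{f}.png').astype(int)
    for y in(-.03,-.055,-.085):
        print(y,[(v,b[r[1],r[0]].sum()//3) for v in range(100,160,5) for r in [proj(f,np.array([.671,.039,0])+[-.127-v/1000,y,.0145])[0].round().astype(int)]])
E
python3 - <<'E'
from h import *
s,p,o=st(); print(s['t'],p,s['force'],s['wrist_torque']); trayout('side6')
E
```

```text
10.35 [ 0.4825004  -0.01699945  0.38270505] [-0.93009407 -0.23878275  0.55641733] [-0.01806822 -0.11772383  0.00608373]
-0.03 [(100, np.int64(145)), (105, np.int64(143)), (110, np.int64(123)), (115, np.int64(137)), (120, np.int64(181)), (125, np.int64(189)), (130, np.int64(173)), (135, np.int64(69)), (140, np.int64(32)), (145, np.int64(33)), (150, np.int64(40)), (155, np.int64(39))]
-0.055 [(100, np.int64(146)), (105, np.int64(145)), (110, np.int64(144)), (115, np.int64(145)), (120, np.int64(138)), (125, np.int64(161)), (130, np.int64(181)), (135, np.int64(92)), (140, np.int64(36)), (145, np.int64(35)), (150, np.int64(41)), (155, np.int64(38))]
-0.085 [(100, np.int64(147)), (105, np.int64(150)), (110, np.int64(179)), (115, np.int64(192)), (120, np.int64(191)), (125, np.int64(193)), (130, np.int64(180)), (135, np.int64(125)), (140, np.int64(48)), (145, np.int64(38)), (150, np.int64(38)), (155, np.int64(40))]
```

step_arm([
  {"xyz": [0,0,4],"turn": [0,0,0],"grip": 0},
  {"xyz": [0,0,8],"turn": [0,0,0],"grip": 0},
  {"xyz": [0,0,9],"turn": [0,0,0],"grip": 0},
])

```text
t: 10.78
tool_pos: [0.4744, -0.017, 0.3844]
orientation: [-2.125, -0.001, 2.313]
force: [6.0, -0.7, -4.1]
opening: 0.0158
```

```bash
python3 - <<'E'
from h import *
s,p,o=st(); print(s['t'],p,s['force'],s['wrist_torque']); trayout('side7')
# retreat: back +x 35 mm with lean same, then up, then to stand
print(o.as_matrix().round(3)); x=p
for d in([.02,0,.0],[.035,0,0],[.035,0,.06]): move(p+d,o)
E
```

```text
10.775 [ 0.47435697 -0.0169825   0.38443483] [ 5.95521415 -0.7473391  -4.08745891] [ 0.01209568 -2.38910025 -0.05136044]
-0.03 [(100, np.int64(144)), (105, np.int64(145)), (110, np.int64(129)), (115, np.int64(131)), (120, np.int64(180)), (125, np.int64(183)), (130, np.int64(184)), (135, np.int64(102)), (140, np.int64(36)), (145, np.int64(34)), (150, np.int64(40)), (155, np.int64(37))]
-0.055 [(100, np.int64(145)), (105, np.int64(144)), (110, np.int64(145)), (115, np.int64(145)), (120, np.int64(143)), (125, np.int64(148)), (130, np.int64(189)), (135, np.int64(132)), (140, np.int64(56)), (145, np.int64(37)), (150, np.int64(37)), (155, np.int64(38))]
-0.085 [(100, np.int64(147)), (105, np.int64(148)), (110, np.int64(178)), (115, np.int64(191)), (120, np.int64(191)), (125, np.int64(191)), (130, np.int64(188)), (135, np.int64(143)), (140, np.int64(67)), (145, np.int64(39)), (150, np.int64(39)), (155, np.int64(39))]
[[-0.085 -0.    -0.996]
 [ 0.001 -1.    -0.   ]
 [-0.996 -0.001  0.085]]
xyz [ -1.7   0.  -20. ] turn [ 0.      0.0002 -0.    ] deg 0.0
xyz [ -3.    0.  -34.9] turn [ 0.      0.0002 -0.    ] deg 0.0
xyz [-62.7  -0.  -29.8] turn [ 0.      0.0002 -0.    ] deg 0.0
```

```bash
python3 - <<'E'
from h import *
s,p,o=st()
r=R.from_matrix([[-0.207,-0.07,-0.976],[0.015,-0.998,0.069],[-0.978,0,0.207]]); P=np.array([.5545,-.2706,.3713])
sx=np.array([np.cos(.07),-np.sin(.07),0])
print('w2');move(p+[.03,0,-.003],o);move(p+[.03,0,.06],o);move(p+[.0,-.05,.06],o)
print('pre');move(P-.09*sx+[0,0,.03],r)
E
```

```text
w2
xyz [  0.4   0.  -30.1] turn [0. 0. 0.] deg 0.0
xyz [-62.3  -0.  -24.8] turn [0. 0. 0.] deg 0.0
xyz [-59.8  50.    5.1] turn [0. 0. 0.] deg 0.0
pre
xyz [-16.1 247.3  11. ] turn [ 0.0697 -0.1238 -0.0098] deg 8.2
```

step_arm([
  {"xyz": [2,0,-8],"turn": [0,0,0],"grip": 0},
  {"xyz": [3,0,-22],"turn": [0,0,0],"grip": 0},
  {"xyz": [1,0,-31],"turn": [0,0,0],"grip": 0},
  {"xyz": [1,0,-31],"turn": [0,0,0],"grip": 0},
  {"xyz": [-30,0,-28],"turn": [0,0,0],"grip": 0},
  {"xyz": [-62,0,-24],"turn": [0,0,0],"grip": 0},
  {"xyz": [-62,30,0],"turn": [0,0,0],"grip": 0},
  {"xyz": [-60,85,6],"turn": [0.02,-0.05,0],"grip": 0},
  {"xyz": [-50,145,8],"turn": [0.05,-0.1,-0.005],"grip": 0},
  {"xyz": [-30,200,10],"turn": [0.07,-0.124,-0.01],"grip": 0},
  {"xyz": [-16,247,11],"turn": [0.07,-0.124,-0.01],"grip": 0},
  {"xyz": [-16,247,11],"turn": [0.07,-0.124,-0.01],"grip": 0},
])

```text
t: 12.32
tool_pos: [0.4632, -0.2666, 0.3985]
orientation: [-1.932, 0.071, 2.4]
force: [0.3, -0.2, -1.0]
opening: 0.0157
```

```bash
python3 - <<'E'
from h import *
s,p,o=st(); print(s['t'],p,s['force']); print(o.as_matrix().round(3)); trayout('side8'); snap('top','top8')
# expected rod (no slip): origin at hung + delta
r0=R.from_matrix([[-0.207,-0.07,-0.976],[0.015,-0.998,0.069],[-0.978,0,0.207]]); P=np.array([.5545,-.2706,.3713])
T=lambda X:p+o.apply(r0.inv().apply(np.array(X)-P))
pts=[T([.541,-.27,.305-a]) for a in(-.03,.035,.1,.2,.276)]
print(np.round(pts,3)); A=proj('side8',pts);B=proj('top8',pts);print(A.round(1),B.round(1))
ca=np.array([300,120]);cb=np.array([330,150])
a=cv2.imread('pics/side8.png')[120:330,300:440];b=cv2.imread('pics/top8.png')[150:360,330:470]
z=np.hstack([cv2.resize(a,(400,600),interpolation=cv2.INTER_CUBIC),cv2.resize(b,(400,600),interpolation=cv2.INTER_CUBIC)])
k=600/210
for q in A: cv2.circle(z,tuple(((q-ca)*k).round().astype(int)),3,(0,0,255),-1)
for q in B: cv2.circle(z,tuple(((q-cb)*k).round().astype(int)+[400,0]),3,(0,0,255),-1)
cv2.imwrite('pics/c10.png',z)
E
```

```text
12.325 [ 0.46317157 -0.26656491  0.39845432] [ 0.30936009 -0.21691253 -0.98490106]
[[-0.213 -0.075 -0.974]
 [ 0.017 -0.997  0.073]
 [-0.977 -0.002  0.214]]
-0.03 [(100, np.int64(138)), (105, np.int64(137)), (110, np.int64(122)), (115, np.int64(125)), (120, np.int64(172)), (125, np.int64(175)), (130, np.int64(175)), (135, np.int64(103)), (140, np.int64(39)), (145, np.int64(33)), (150, np.int64(38)), (155, np.int64(36))]
-0.055 [(100, np.int64(139)), (105, np.int64(138)), (110, np.int64(139)), (115, np.int64(139)), (120, np.int64(138)), (125, np.int64(140)), (130, np.int64(181)), (135, np.int64(125)), (140, np.int64(52)), (145, np.int64(32)), (150, np.int64(33)), (155, np.int64(30))]
-0.085 [(100, np.int64(141)), (105, np.int64(140)), (110, np.int64(169)), (115, np.int64(182)), (120, np.int64(182)), (125, np.int64(184)), (130, np.int64(170)), (135, np.int64(130)), (140, np.int64(63)), (145, np.int64(39)), (150, np.int64(36)), (155, np.int64(38))]
[[ 0.449 -0.266  0.362]
 [ 0.449 -0.266  0.297]
 [ 0.449 -0.266  0.232]
 [ 0.448 -0.265  0.132]
 [ 0.447 -0.265  0.056]]
[[381.4 148.5]
 [379.5 172.1]
 [377.7 194.5]
 [375.1 226.8]
 [373.3 249.8]] [[386.7 252.8]
 [383.7 266.9]
 [380.9 279.7]
 [377.  297.4]
 [374.4 309.5]]
```

View pics/c10.png

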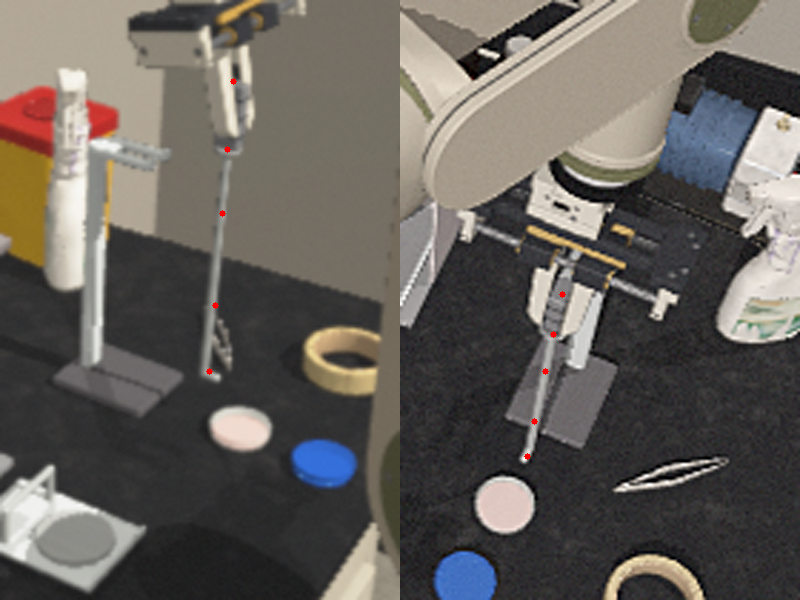

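The overlay shows the rod within about 1 px of the no-slip prediction in both views, the tray out and the dishes untouched. Now I hang the rod back.

```bash
python3 - <<'E'
from h import *
s,p,o=st()
r=R.from_matrix([[-0.207,-0.07,-0.976],[0.015,-0.998,0.069],[-0.978,0,0.207]]); P=np.array([.5545,-.2706,.3713])
sx=np.array([np.cos(.07),-np.sin(.07),0])
for a,z in((.06,.013),(.03,.012),(0,.012),(0,.004),(0,-.001)): move(P-a*sx+[0,0,z],r)
E
```

```text
xyz [  9.4   0.2 -33.2] turn [-0.0013  0.0034  0.0014] deg 0.2
xyz [  4.    0.1 -62.8] turn [-0.0013  0.0034  0.0014] deg 0.2
xyz [ -2.3   0.  -92.1] turn [-0.0013  0.0034  0.0014] deg 0.2
xyz [  5.5   0.1 -93.8] turn [-0.0013  0.0034  0.0014] deg 0.2
xyz [ 10.4   0.1 -94.8] turn [-0.0013  0.0034  0.0014] deg 0.2
```

step_arm([
  {"xyz": [9.4,0,-33],"turn": [0,0.003,0],"grip": 0},
  {"xyz": [4,0,-62.8],"turn": [0,0.003,0],"grip": 0},
  {"xyz": [-2.3,0,-92],"turn": [0,0.003,0],"grip": 0},
  {"xyz": [-2.3,0,-92],"turn": [0,0.003,0],"grip": 0},
  {"xyz": [5.5,0,-93.8],"turn": [0,0.003,0],"grip": 0},
  {"xyz": [9.5,0,-94.6],"turn": [0,0.003,0],"grip": 0},
  {"xyz": [9.5,0,-94.6],"turn": [0,0.003,0],"grip": 0},
])

```text
t: 13.3
tool_pos: [0.5543, -0.2702, 0.3718]
orientation: [-1.944, 0.069, 2.397]
force: [0.0, -0.4, -0.6]
opening: 0.0158
```

step_arm([
  {"xyz": [0.8,0,0],"turn": [0,0,0],"grip": 0},
  {"xyz": [0.8,0,0],"turn": [0,0,0],"grip": 93},
  {"xyz": [0.8,0,0],"turn": [0,0,0],"grip": 93},
  {"xyz": [0.8,0,0],"turn": [0,0,0],"grip": 93},
  {"xyz": [0.8,0,0],"turn": [0,0,0],"grip": 93},
  {"xyz": [-30,0,0],"turn": [0,0,0],"grip": 93},
  {"xyz": [-75,0,0],"turn": [0,0,0],"grip": 93},
  {"xyz": [-90,0,0],"turn": [0,0,0],"grip": 93},
])

```text
t: 14.3
tool_pos: [0.574, -0.2718, 0.4631]
orientation: [-1.949, 0.071, 2.394]
force: [1.0, 0.6, 0.5]
opening: 0.0811
```

```bash
python3 - <<'E'
from h import *
s,p,o=st(); print(s['t'],p,s['force'],s['opening'])
snap('wrist','w9'); b=cv2.imread('pics/w9.png'); 
# compare with start picture w1, warp-free check: projected handle-top centre
for f in('w1','w9'): print(f,proj(f,[[.541,-.27,.336],[.541,-.27,.305]]).round(1))
# side: compare rod strip with original picture
snap('side','side9'); a=cv2.imread('pics/side0.png').astype(int);c=cv2.imread('pics/side9.png').astype(int)
d=abs(a-c).sum(2)[145:265,325:375]; print('changed px in stand window',(d>90).sum(), 'by rows',[(int(145+10*i),int((d[10*i:10*i+10]>90).sum())) for i in range(12)])
# dish segmentation in side9: pale pinkish blobs on table
hsv=cv2.cvtColor(c.astype(np.uint8),cv2.COLOR_BGR2HSV)
m=((hsv[:,:,2]>150)&(c[:,:,2]-c[:,:,0]>12)).astype(np.uint8)
n,l,stt,ce=cv2.connectedComponentsWithStats(m)
for i in range(1,n):
    if stt[i,4]>60 and 240<ce[i,1]<420 and ce[i,0]<460: print(stt[i],ce[i].round(1),c[l==i].mean(0).round(),atz('side9',*ce[i],.010).round(4))
snap('top','top9')
E
```

```text
14.3 [ 0.57397142 -0.2718292   0.4630956 ] [0.96384426 0.59535396 0.4543565 ] 0.08113723343248264
w1 [[327.9 282.2]
 [327.3 256.7]]
w9 [[325.1 275.6]
 [324.8 252.3]]
changed px in stand window 791 by rows [(145, 33), (155, 106), (165, 170), (175, 113), (185, 104), (195, 125), (205, 100), (215, 12), (225, 16), (235, 10), (245, 2), (255, 0)]
[407 235  20  23 228] [416.9 244.5] [117. 162. 187.] [ 0.376 -0.431  0.01 ]
[227 250  32  36 487] [240.2 268.2] [204. 210. 219.] [ 0.7525 -0.038   0.01  ]
[374 263  20  15 219] [383.7 270. ] [194. 205. 225.] [ 0.4045 -0.2525  0.01  ]
[209 264  17  55 235] [218.6 298.3] [177. 185. 193.] [0.713  0.0981 0.01  ]
[ 56 277  14  23 194] [ 62.9 288.2] [ 27. 162. 198.] [1.0897 0.2894 0.01  ]
[ 88 284  37  38 147] [104.6 301.4] [156. 175. 182.] [0.9509 0.2657 0.01  ]
[   0  296   82  123 3263] [ 34.1 356. ] [169. 196. 207.] [0.9229 0.4764 0.01  ]
[ 338  300  100  180 7175] [388.2 409.8] [167. 189. 199.] [0.1884 0.1837 0.01  ]
[114 307  27  17 250] [123.4 315.1] [181. 204. 211.] [0.8672 0.2759 0.01  ]
[269 335  10  18 122] [274.6 343.1] [154. 169. 179.] [0.493  0.1531 0.01  ]
[321 335  26  21 442] [333.4 344.8] [ 41.  46. 220.] [0.3744 0.084  0.01  ]
[222 348  16  26 290] [230.1 361.4] [196. 209. 214.] [0.5425 0.2533 0.01  ]
[282 355  27  22 443] [295.5 366. ] [198. 210. 229.] [0.4118 0.1861 0.01  ]
[ 81 382  28  18 141] [ 97.1 390.7] [196. 206. 212.] [0.7213 0.4648 0.01  ]
```

```bash
python3 - <<'E'
from h import *
a=cv2.imread('pics/w1.png')[225:308,305:350];b=cv2.imread('pics/w9.png')
for k in(.9,.93,.96,1):
    t=cv2.resize(a,None,fx=k,fy=k); r=cv2.matchTemplate(b,t,cv2.TM_CCOEFF_NORMED); _,m,_,l=cv2.minMaxLoc(r); print(k,round(m,3),np.array(l)+np.array([t.shape[1],t.shape[0]])/2,'from',[327.5,266.5])
K=proj('w1',[.541,-.27,.317])[0];print(K,proj('w9',[.541,-.27,.317])[0])
r=toolrot(0,0); move([.41,-.258,.40],r); move([.407,-.256,.175],r)
E
```

```text
0.9 0.844 [323.  262.5] from [327.5, 266.5]
0.93 0.876 [323.  262.5] from [327.5, 266.5]
0.96 0.893 [322.5 263. ] from [327.5, 266.5]
1 0.91 [322.5 263.5] from [327.5, 266.5]
[327.52064799 265.8602849 ] [324.87059934 260.70509601]
xyz [ 92.6  -2.3 148.5] turn [-0.0704  0.2066  0.0069] deg 12.5
xyz [313.5  -4.1 105.4] turn [-0.0704  0.2066  0.0069] deg 12.5
```

The template match finds the handle within 2–3 px of its original place, so the rod is hanging again. On to the dishes.

step_arm([
  {"xyz": [15,0,55],"turn": [0,0.05,0],"grip": 93},
  {"xyz": [45,0,105],"turn": [-0.03,0.13,0],"grip": 93},
  {"xyz": [92,-2,148],"turn": [-0.07,0.207,0.007],"grip": 93},
  {"xyz": [150,-3,137],"turn": [-0.07,0.207,0.007],"grip": 93},
  {"xyz": [210,-3,126],"turn": [-0.07,0.207,0.007],"grip": 93},
  {"xyz": [270,-4,114],"turn": [-0.07,0.207,0.007],"grip": 93},
  {"xyz": [313,-4,105],"turn": [-0.07,0.207,0.007],"grip": 93},
  {"xyz": [313,-4,105],"turn": [-0.07,0.207,0.007],"grip": 93},
  {"xyz": [313,-4,105],"turn": [-0.07,0.207,0.007],"grip": 93},
])

```text
t: 15.58
tool_pos: [0.407, -0.2561, 0.1763]
orientation: [-2.221, 0.001, 2.222]
force: [1.3, -0.5, -0.1]
opening: 0.0929
```

```bash
cat >> h.py <<'E'
def dish(f,guess,z=.012,rad=45,thr=110):
    # pale dish: convex hull of light pixels around the guess
    c=cv2.imread(f'pics/{f}.png'); g=proj(f,[*guess,z])[0]
    m=(c.min(2)>thr).astype(np.uint8); n,l,s,ce=cv2.connectedComponentsWithStats(m)
    for i in range(1,n):
        if s[i,4]>150 and np.linalg.norm(ce[i]-g)<rad:
            ct=max(cv2.findContours((l==i).astype(np.uint8),cv2.RETR_EXTERNAL,cv2.CHAIN_APPROX_NONE)[0],key=len)
            h=cv2.convexHull(ct); W=np.array([atz(f,*q[0],z)[:2] for q in h]); (cc,rr)=cv2.minEnclosingCircle((W*1000).astype(np.float32))
            print(f,'guess px',g.round(0),'blob',s[i],ce[i].round(1),c[l==i].mean(0).round(),'ctr',np.round(atz(f,*ce[i],z)[:2],4),'circ mm',np.round(cc,1),round(rr,1))
E
python3 - <<'E'
from h import *
s,p,o=st(); print(s['t'],p,s['force'],s['opening']);print(o.as_matrix().round(3))
snap('wrist','w10');snap('top','top10')
dish('w10',[.406,-.256],rad=60); dish('top10',[.406,-.256],rad=20)
r=toolrot(0,0); 
E
```

```text
15.575 [ 0.40696499 -0.25607307  0.17626439] [ 1.28427265 -0.52677138 -0.08837594] 0.09286807635829282
[[-0.    -0.001 -1.   ]
 [ 0.    -1.     0.001]
 [-1.    -0.     0.   ]]
w10 guess px [324. 252.] blob [ 284  207   85   83 5530] [326.  248.5] [238. 238. 240.] ctr [ 0.4086 -0.2572] circ mm [ 407.7 -257.2] 31.0
top10 guess px [365. 327.] blob [356 317  21  20 332] [366.1 326.1] [198. 205. 223.] ctr [ 0.409  -0.2574] circ mm [ 409.4 -257.5] 31.5
```

step_arm([
  {"xyz": [45,1.2,-1.5],"turn": [0,0,0],"grip": 93},
  {"xyz": [89,1.2,-1.5],"turn": [0,0,0],"grip": 93},
  {"xyz": [89,1.2,-1.5],"turn": [0,0,0],"grip": 93},
  {"xyz": [89,1.2,-1.5],"turn": [0,0,0],"grip": 45},
  {"xyz": [89,1.2,-1.5],"turn": [0,0,0],"grip": 45},
  {"xyz": [89,1.2,-1.5],"turn": [0,0,0],"grip": 45},
  {"xyz": [89,1.2,-1.5],"turn": [0,0,0],"grip": 45},
  {"xyz": [89,1.2,-1.5],"turn": [0,0,0],"grip": 45},
  {"xyz": [89,1.2,-1.5],"turn": [0,0,0],"grip": 45},
  {"xyz": [45,1.2,-1.5],"turn": [0,0,0],"grip": 45},
  {"xyz": [0,1.2,-1.5],"turn": [0,0,0],"grip": 45},
], force=25)

```text
t: 17.05
tool_pos: [0.4075, -0.2564, 0.1751]
orientation: [-2.217, -0.002, 2.224]
force: [0.8, -0.5, -0.1]
opening: 0.0561
```

```bash
python3 - <<'E'
from h import *
s,p,o=st(); print(s['t'],p,s['force'],s['opening'])
# plate centre measured from side/top pictures (tray out): light deck blob corners
for f in('top10','side9'):
    if f=='top10': pass
    H=np.array([.671,.039]);g=H+[-.217,-.055]; print(f,proj(f,[*g,.0205])[0], [cv2.imread(f'pics/{f}.png')[tuple(proj(f,[g[0]+a,g[1]+b,.0145])[0].round().astype(int)[::-1])].tolist() for a,b in((0,0),(-.04,.04),(-.04,-.04))])
q=toolrot(0,0); move([.454,-.016,.176],q)
E
```

```text
17.05 [ 0.40747575 -0.25642969  0.17511403] [ 0.83973953 -0.49996308 -0.13331526] 0.05608649180113352
top10 [296.97985929 284.48255088] [[144, 159, 167], [137, 154, 163], [162, 180, 192]]
side9 [326.23293053 306.05997708] [[101, 104, 105], [128, 132, 131], [123, 126, 125]]
xyz [  -0.5 -240.5  -46.4] turn [-0.0005  0.0031  0.0023] deg 0.2
```

step_arm([
  {"xyz": [-25,-60,-20],"turn": [0,0,0],"grip": 45},
  {"xyz": [-50,-115,-20],"turn": [0,0,0],"grip": 45},
  {"xyz": [-60,-136,-20],"turn": [0,0,0],"grip": 45},
  {"xyz": [-60,-136,-20],"turn": [0,0,0],"grip": 45},
])

```text
t: 17.55
tool_pos: [0.4289, -0.1199, 0.236]
orientation: [2.221, 0.003, -2.219]
force: [0.7, 0.2, -0.6]
opening: 0.0563
```

```bash
python3 - <<'E'
from h import *
s,p,o=st(); print(s['t'],p,s['opening'])
snap('wrist','w11'); f='w11'; c=cv2.imread('pics/w11.png').astype(int).sum(2)//3
g=np.array([.454,-.016])
print(proj(f,[*g,.0205]),proj(f,[[g[0]-.045,g[1]+.048,.0145],[g[0]-.045,g[1]-.048,.0145]]))
def prof(a,b,z):
    a,b=np.array(a),np.array(b); ts=np.linspace(0,1,41); v=[]
    for t in ts:
        w=a+(b-a)*t; r=proj(f,[*w,z])[0].round().astype(int)
        v.append(int(c[r[1],r[0]]) if 0<=r[0]<640 and 0<=r[1]<480 else -1)
    return v
print('front edge, dx -25..+15 of nominal, 1mm:')
for y in(-.04,-.015,.015,.04): print(y,prof([g[0]-.07,g[1]+y],[g[0]-.03,g[1]+y],.0145))
print('left edge y +28..+68'); 
for x in(-.04,-.02): print(prof([g[0]+x,g[1]+.028],[g[0]+x,g[1]+.068],.0145))
print('right edge y -68..-28'); 
for x in(-.04,-.02): print(prof([g[0]+x,g[1]-.068],[g[0]+x,g[1]-.028],.0145))
E
```

```text
17.55 [ 0.42886223 -0.11987323  0.2360311 ] 0.056348824466669584
[[200.58170132 204.50573071]] [[153.33189229 253.55736369]
 [261.2425767  253.77965504]]
front edge, dx -25..+15 of nominal, 1mm:
-0.04 [121, 95, 59, 31, 34, 31, 35, 37, 28, 36, 27, 35, 37, 32, 38, 35, 36, 36, 34, 38, 44, 39, 41, 73, 109, 145, 153, 158, 174, 196, 197, 198, 197, 195, 196, 196, 197, 198, 196, 199, 198]
-0.015 [32, 32, 34, 26, 35, 33, 29, 38, 36, 32, 33, 33, 33, 33, 40, 34, 42, 35, 42, 37, 37, 37, 39, 61, 108, 157, 181, 178, 185, 196, 198, 202, 199, 200, 197, 201, 203, 202, 197, 166, 157]
0.015 [32, 42, 37, 33, 29, 28, 35, 35, 36, 31, 32, 33, 31, 29, 40, 43, 46, 34, 40, 46, 36, 38, 36, 44, 73, 128, 170, 176, 173, 191, 202, 205, 203, 195, 184, 165, 150, 147, 148, 150, 147]
0.04 [41, 39, 35, 29, 34, 31, 27, 36, 33, 35, 39, 46, 45, 40, 42, 42, 40, 40, 43, 38, 39, 41, 40, 38, 49, 82, 176, 182, 175, 183, 194, 197, 196, 202, 201, 198, 198, 199, 198, 201, 198]
left edge y +28..+68
[194, 192, 194, 194, 195, 196, 192, 191, 190, 192, 192, 193, 194, 193, 194, 192, 191, 193, 191, 191, 189, 189, 185, 166, 121, 70, 40, 41, 33, 35, 37, 46, 39, 37, 36, 43, 34, 37, 36, 39, 46]
[146, 147, 151, 149, 148, 146, 149, 156, 167, 193, 200, 200, 203, 199, 196, 198, 197, 199, 199, 198, 195, 196, 191, 144, 91, 48, 38, 44, 39, 40, 39, 36, 40, 36, 42, 42, 33, 36, 39, 45, 41]
right edge y -68..-28
[40, 38, 38, 30, 37, 33, 38, 39, 27, 38, 34, 36, 38, 36, 36, 35, 36, 39, 28, 35, 40, 39, 45, 49, 135, 176, 194, 197, 197, 196, 196, 200, 202, 206, 209, 207, 204, 197, 201, 194, 200]
[51, 55, 52, 50, 57, 54, 57, 58, 57, 52, 51, 52, 51, 54, 46, 50, 47, 47, 37, 39, 39, 44, 39, 65, 157, 184, 196, 198, 199, 197, 198, 203, 203, 208, 208, 206, 203, 201, 200, 201, 201]
```

step_arm([
  {"xyz": [0,-55,-13],"turn": [0,0,0],"grip": 45},
  {"xyz": [20,-107,-25.5],"turn": [0,0,0],"grip": 45},
  {"xyz": [75,-107.5,-25.5],"turn": [0,0,0],"grip": 45},
  {"xyz": [110,-107.5,-25.5],"turn": [0,0,0],"grip": 45},
  {"xyz": [126,-107.5,-25.5],"turn": [0,0,0],"grip": 45},
  {"xyz": [126,-107.5,-25.5],"turn": [0,0,0],"grip": 45},
])

```text
t: 18.35
tool_pos: [0.4532, -0.0143, 0.1082]
orientation: [-2.216, 0.001, 2.224]
force: [-0.5, 0.5, 0.2]
opening: 0.0565
```

```bash
python3 - <<'E'
from h import *
s,p,o=st(); print(s['t'],p,s['force'],s['opening']);print(o.as_matrix().round(3))
E
```

```text
18.35 [ 0.45320291 -0.01426138  0.10816917] [-0.53121275  0.54057056  0.22883174] 0.05648052361807857
[[-0.003 -0.002 -1.   ]
 [ 0.001 -1.     0.002]
 [-1.    -0.001  0.003]]
```

step_arm([
  {"xyz": [0,-1.5,-1],"turn": [0,0,0],"grip": 45},
  {"xyz": [0.7,-1.5,-1],"turn": [0,0,0],"grip": 45},
  {"xyz": [0.7,-1.5,-1],"turn": [0,0,0],"grip": 93},
  {"xyz": [0.7,-1.5,-1],"turn": [0,0,0],"grip": 93},
  {"xyz": [0.7,-1.5,-1],"turn": [0,0,0],"grip": 93},
  {"xyz": [0.7,-1.5,-1],"turn": [0,0,0],"grip": 93},
  {"xyz": [0.7,-1.5,-1],"turn": [0,0,0],"grip": 93},
  {"xyz": [-40,-1.5,-1],"turn": [0,0,0],"grip": 93},
  {"xyz": [-90,-1.5,-1],"turn": [0,0,0],"grip": 93},
  {"xyz": [-100,-1.5,-1],"turn": [0,0,0],"grip": 93},
  {"xyz": [-100,-1.5,-1],"turn": [0,0,0],"grip": 93},
])

```text
t: 19.73
tool_pos: [0.4553, -0.0121, 0.2097]
orientation: [-2.222, 0.0, 2.22]
force: [-0.1, 0.5, -0.5]
opening: 0.0926
```

```bash
python3 - <<'E'
from h import *
s,p,o=st(); print(s['t'],p,s['force'],s['opening'])
snap('wrist','w12');
dish('w12',[.4545,-.0125],z=.0325,thr=215); dish('w12',[.4545,-.0125],z=.0325,thr=225)
c=cv2.imread('pics/w12.png').astype(int)
g=np.array([.4545,-.0125])
for nm,z,dirs in(('dish/plate at z.0205',.0205,[(1,0),(-1,0),(0,1),(0,-1)]),):
    for d in dirs: print(d,[(k,*c[tuple(proj('w12',[g[0]+d[0]*k/1000,g[1]+d[1]*k/1000,z])[0].round().astype(int)[::-1])]) for k in range(24,56,2)])
r=toolrot(0,0)
move([.413,.184,.22],r)
E
```

```text
19.725 [ 0.4552714  -0.01211019  0.20968334] [-0.08770795  0.48371897 -0.48722207] 0.09263110140786766
w12 guess px [325. 247.] blob [ 285  209   77   75 4537] [322.9 245.7] [230. 232. 243.] ctr [ 0.4554 -0.011 ] circ mm [454.4 -11.2] 29.4
w12 guess px [325. 247.] blob [ 285  209   77   67 3878] [323.2 242.3] [231. 234. 245.] ctr [ 0.4581 -0.0112] circ mm [455.1 -11. ] 28.8
(1, 0) [(24, np.int64(231), np.int64(235), np.int64(246)), (26, np.int64(233), np.int64(236), np.int64(245)), (28, np.int64(171), np.int64(172), np.int64(173)), (30, np.int64(161), np.int64(158), np.int64(160)), (32, np.int64(164), np.int64(161), np.int64(161)), (34, np.int64(167), np.int64(166), np.int64(166)), (36, np.int64(149), np.int64(147), np.int64(146)), (38, np.int64(166), np.int64(162), np.int64(160)), (40, np.int64(168), np.int64(163), np.int64(161)), (42, np.int64(187), np.int64(183), np.int64(182)), (44, np.int64(243), np.int64(243), np.int64(242)), (46, np.int64(242), np.int64(241), np.int64(241)), (48, np.int64(220), np.int64(218), np.int64(217)), (50, np.int64(164), np.int64(162), np.int64(162)), (
[... 1901 characters left out ...]
1), np.int64(182), np.int64(182)), (32, np.int64(163), np.int64(161), np.int64(159)), (34, np.int64(177), np.int64(173), np.int64(173)), (36, np.int64(221), np.int64(219), np.int64(215)), (38, np.int64(218), np.int64(215), np.int64(214)), (40, np.int64(216), np.int64(213), np.int64(213)), (42, np.int64(217), np.int64(213), np.int64(213)), (44, np.int64(247), np.int64(247), np.int64(247)), (46, np.int64(196), np.int64(194), np.int64(191)), (48, np.int64(49), np.int64(45), np.int64(43)), (50, np.int64(62), np.int64(59), np.int64(58)), (52, np.int64(60), np.int64(59), np.int64(58)), (54, np.int64(64), np.int64(59), np.int64(60))]
xyz [ -11.4 -196.    41.6] turn [-0.0004  0.0019  0.0007] deg 0.1
```

step_arm([
  {"xyz": [-11,-60,10],"turn": [0,0,0],"grip": 93},
  {"xyz": [-11,-120,25],"turn": [0,0,0],"grip": 93},
  {"xyz": [-11,-175,38],"turn": [0,0,0],"grip": 93},
  {"xyz": [-11,-194,40],"turn": [0,0,0],"grip": 93},
  {"xyz": [-11,-194,40],"turn": [0,0,0],"grip": 93},
])

```text
t: 20.4
tool_pos: [0.4136, 0.1828, 0.2183]
orientation: [2.215, 0.002, -2.225]
force: [0.3, 0.0, -0.2]
opening: 0.0928
```

```bash
python3 - <<'E'
from h import *
s,p,o=st(); print(s['t'],p,s['force'],s['opening'])
snap('wrist','w13'); dish('w13',[.415,.182],rad=60,thr=120);dish('w13',[.415,.182],rad=60,thr=180)
z=cv2.imread('pics/w13.png'); 
for q in proj('w13',[[.415,.182+b,.004] for b in(-.047,-.064,.047,.064)]): cv2.circle(z,tuple(q.round().astype(int)),3,(0,0,255),-1)
cv2.imwrite('pics/c11.png',z)
E
```

```text
20.4 [0.41359646 0.18281794 0.21826424] [ 0.30683861  0.04702506 -0.18261518] 0.09278514472618367
w13 guess px [325. 234.] blob [ 288  197   73   71 4064] [323.8 232. ] [220. 222. 235.] ctr [0.4163 0.183 ] circ mm [415.5 183.2] 30.4
w13 guess px [325. 234.] blob [ 289  198   71   69 3813] [323.8 231.9] [224. 227. 240.] ctr [0.4164 0.1831] circ mm [415.6 183. ] 29.5
```

View pics/c11.png

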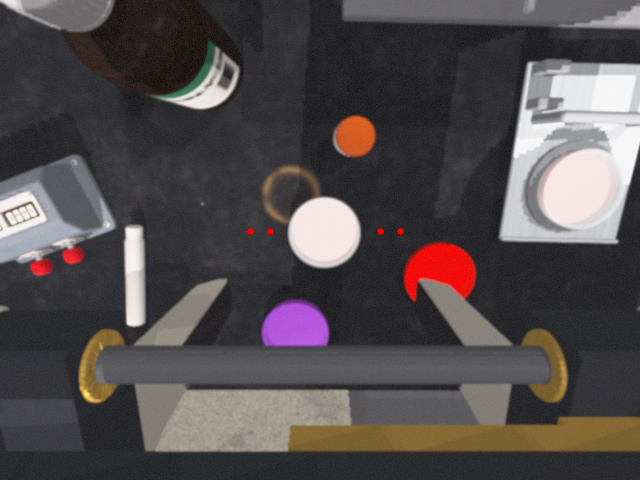

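The view shows dish A well centred on the plate. Dish B is at (324,232), the finger spots are clear of red (440,270), and the brown ring is a flat stain. I'm picking B at (0.416, 0.183).

step_arm([
  {"xyz": [60,0,-2.4],"turn": [0,0,0],"grip": 93},
  {"xyz": [115,0,-2.4],"turn": [0,0,0],"grip": 93},
  {"xyz": [131,0,-2.4],"turn": [0,0,0],"grip": 93},
  {"xyz": [131,0,-2.4],"turn": [0,0,0],"grip": 45},
  {"xyz": [131,0,-2.4],"turn": [0,0,0],"grip": 45},
  {"xyz": [131,0,-2.4],"turn": [0,0,0],"grip": 45},
  {"xyz": [131,0,-2.4],"turn": [0,0,0],"grip": 45},
  {"xyz": [131,0,-2.4],"turn": [0,0,0],"grip": 45},
  {"xyz": [131,0,-2.4],"turn": [0,0,0],"grip": 45},
  {"xyz": [80,0,-2.4],"turn": [0,0,0],"grip": 45},
  {"xyz": [25,0,-2.4],"turn": [0,0,0],"grip": 45},
  {"xyz": [20,0,-2.4],"turn": [0,0,0],"grip": 45},
])

```text
t: 21.95
tool_pos: [0.4198, 0.1828, 0.2054]
orientation: [-2.228, -0.003, 2.212]
force: [0.1, -0.5, -0.7]
opening: 0.0562
```

```bash
python3 - <<'E'
from h import *
s,p,o=st(); print(s['t'],p,s['force'],s['opening'])
r=toolrot(0,0); move([.4555,-.0115,.20],r); move([.4555,-.0115,.124],r)
E
```

```text
21.95 [0.41981591 0.18282641 0.205374  ] [ 0.12313195 -0.50501976 -0.73379122] 0.05620053375661404
xyz [  5.  194.3 -35.7] turn [-0.0003 -0.0071  0.0032] deg 0.4
xyz [ 81.  194.6 -35.2] turn [-0.0003 -0.0071  0.0032] deg 0.4
```

step_arm([
  {"xyz": [0,50,-10],"turn": [0,0,0],"grip": 45},
  {"xyz": [0,110,-22],"turn": [0,-0.004,0],"grip": 45},
  {"xyz": [0,165,-32],"turn": [0,-0.007,0.003],"grip": 45},
  {"xyz": [5,194.5,-35.5],"turn": [0,-0.007,0.003],"grip": 45},
  {"xyz": [50,194.5,-35.5],"turn": [0,-0.007,0.003],"grip": 45},
  {"xyz": [75,194.5,-35.5],"turn": [0,-0.007,0.003],"grip": 45},
  {"xyz": [81,194.5,-35.5],"turn": [0,-0.007,0.003],"grip": 45},
  {"xyz": [81,194.5,-35.5],"turn": [0,-0.007,0.003],"grip": 45},
])

```text
t: 22.95
tool_pos: [0.4525, -0.0124, 0.119]
orientation: [2.211, -0.003, -2.23]
force: [0.6, -0.0, -0.5]
opening: 0.0562
```

```bash
python3 - <<'E'
from h import *
s,p,o=st(); print(s['t'],p,s['force'],s['opening'])
r=toolrot(0,0); move([.4555,-.0112,.1208],r)
E
```

```text
22.95 [ 0.45245323 -0.01236274  0.11902122] [ 0.57064398 -0.02018598 -0.51767765] 0.05624333650088909
xyz [-1.8 -1.2 -3. ] turn [-0.0003  0.009  -0.0022] deg 0.5
```

step_arm([
  {"xyz": [-3,-1,-3],"turn": [0,0.008,0],"grip": 45},
  {"xyz": [-3,-1,-3],"turn": [0,0.008,0],"grip": 45},
  {"xyz": [-3,-1,-3],"turn": [0,0.008,0],"grip": 45},
])

```text
t: 23.32
tool_pos: [0.4559, -0.0114, 0.1226]
orientation: [2.221, -0.003, -2.22]
force: [0.6, 1.3, -1.4]
opening: 0.0564
```

Well aligned. I lower about 1.5 mm, release and rise.

step_arm([
  {"xyz": [1.6,0,0.3],"turn": [0,0,0],"grip": 45},
  {"xyz": [1.6,0,0.3],"turn": [0,0,0],"grip": 93},
  {"xyz": [1.6,0,0.3],"turn": [0,0,0],"grip": 93},
  {"xyz": [1.6,0,0.3],"turn": [0,0,0],"grip": 93},
  {"xyz": [1.6,0,0.3],"turn": [0,0,0],"grip": 93},
  {"xyz": [1.6,0,0.3],"turn": [0,0,0],"grip": 93},
  {"xyz": [-40,0,0],"turn": [0,0,0],"grip": 93},
  {"xyz": [-90,0,0],"turn": [0,0,0],"grip": 93},
  {"xyz": [-90,0,0],"turn": [0,0,0],"grip": 93},
  {"xyz": [-90,0,0],"turn": [0,0,0],"grip": 93},
])

```text
t: 24.58
tool_pos: [0.4556, -0.0113, 0.2119]
orientation: [2.221, -0.003, -2.22]
force: [-0.3, 0.0, -0.7]
opening: 0.0929
```

```bash
python3 - <<'E'
from h import *
s,p,o=st(); print(s['t'],p,s['force'],s['opening'])
snap('wrist','w14'); 
for t in(215,225): dish('w14',[.455,-.0115],z=.0445,thr=t)
c=cv2.imread('pics/w14.png').astype(int).sum(2)//3; g=np.array([.4545,-.0115])
for z,n in((.0445,'dish top'),(.0145,'deck')):
  for d in((0,1),(0,-1),(1,0),(-1,0)): print(n,d,[(k,int(c[tuple(proj('w14',[g[0]+d[0]*k/1000,g[1]+d[1]*k/1000,z])[0].round().astype(int)[::-1])])) for k in (range(22,38,1) if z>.04 else range(36,54,1))])
trayout('side14')
a=cv2.imread('pics/side0.png').astype(int);b=cv2.imread('pics/side14.png').astype(int);d=abs(a-b).sum(2)>90
print('changed: stand/rod',[(145+10*i,int(d[145+10*i:155+10*i,325:375].sum())) for i in range(12)],'vial',d[325:355,264:284].sum(),'tape',d[232:258,402:424].sum())
E
```

```text
24.575 [ 0.45560745 -0.01126675  0.21188082] [-0.30783413  0.0056578  -0.66946023] 0.09289267550123806
w14 guess px [324. 250.] blob [  264   124   127   168 15061] [331.2 208.9] [241. 241. 241.] ctr [ 0.4854 -0.0165] circ mm [485.  -18.2] 67.7
w14 guess px [324. 250.] blob [  265   125   126   167 13562] [332.8 206.1] [243. 243. 243.] ctr [ 0.4874 -0.0176] circ mm [483.9 -25.3] 64.7
dish top (0, 1) [(22, 245), (23, 245), (24, 245), (25, 245), (26, 245), (27, 245), (28, 244), (29, 242), (30, 235), (31, 218), (32, 182), (33, 182), (34, 186), (35, 181), (36, 185), (37, 222)]
dish top (0, -1) [(22, 245), (23, 245), (24, 245), (25, 245), (26, 245), (27, 245), (28, 230), (29, 206), (30, 183), (31, 205), (32, 222), (33, 230), (34, 234), (35, 233), (36, 230), (37, 229)]
dish top (1, 0) [(22, 245), (23, 245), (24, 245), (25, 245), (26, 245), (27, 240), (28, 237), (29, 241), (30, 244), (31, 244), (32, 233), (33, 204), (34, 183), (35, 184), (36, 182), (37, 184)]
dish top (-1, 0) [(22, 245), (23, 245), (24, 245), (25, 243), (26, 240), (27, 238), (28, 237), (29, 238), (30, 239), (31, 240), (32, 
[... 1166 characters left out ...]
 np.int64(226)), (105, np.int64(226)), (110, np.int64(218)), (115, np.int64(149)), (120, np.int64(112)), (125, np.int64(134)), (130, np.int64(140)), (135, np.int64(106)), (140, np.int64(39)), (145, np.int64(34)), (150, np.int64(39)), (155, np.int64(37))]
-0.085 [(100, np.int64(232)), (105, np.int64(225)), (110, np.int64(179)), (115, np.int64(192)), (120, np.int64(192)), (125, np.int64(191)), (130, np.int64(180)), (135, np.int64(128)), (140, np.int64(51)), (145, np.int64(39)), (150, np.int64(40)), (155, np.int64(40))]
changed: stand/rod [(145, 266), (155, 178), (165, 186), (175, 136), (185, 151), (195, 146), (205, 138), (215, 201), (225, 187), (235, 162), (245, 143), (255, 62)] vial 63 tape 0
```

step_arm([
  {"xyz": [-60,-30,0],"turn": [0,0,0],"grip": 93},
  {"xyz": [-120,-60,30],"turn": [0,0,0],"grip": 93},
  {"xyz": [-160,-100,40],"turn": [0,0,0],"grip": 93},
  {"xyz": [-160,-100,40],"turn": [0,0,0],"grip": 93},
  {"xyz": [-160,-100,40],"turn": [0,0,0],"grip": 93},
])

```text
t: 25.3
tool_pos: [0.4157, 0.0892, 0.3707]
orientation: [2.218, -0.002, -2.221]
force: [-0.1, -0.2, -0.4]
opening: 0.093
```

```bash
python3 - <<'E'
from h import *
s,p,o=st(); print(s['t'],p,s['force'])
snap('side','side15'); snap('top','top15'); snap('wrist','w15')
a=cv2.imread('pics/side0.png');b=cv2.imread('pics/side15.png')
for n,(y0,y1,x0,x1) in dict(handle=(148,180,342,360),rodfoot=(225,262,335,362),vial=(325,355,264,284),tape=(232,258,402,424)).items():
    r=cv2.matchTemplate(b[y0-12:y1+12,x0-12:x1+12],a[y0:y1,x0:x1],cv2.TM_CCOEFF_NORMED);_,m,_,l=cv2.minMaxLoc(r);print(n,round(m,3),'shift px',np.array(l)-12)
c=b.astype(int)
for y in(-.08,-.055,-.03): pass
m=((c.min(2)>170)&(c[:,:,2]-c[:,:,0]>12)).astype(np.uint8);n,l,st_,ce=cv2.connectedComponentsWithStats(m)
for i in range(1,n):
    if st_[i,4]>100 and 285<ce[i][0]<350 and 270<ce[i][1]<330: print(st_[i],ce[i])
print('expected B top',proj('side15',[[.4555,-.0105,.0445],[.4555,-.0105,.0205]]))
E
```

```text
25.3 [0.41566152 0.08923707 0.37069321] [-0.12138872 -0.2406809  -0.36820246]
handle 0.578 shift px [12 -9]
rodfoot 0.924 shift px [0 0]
vial 0.966 shift px [0 0]
tape 1.0 shift px [0 0]
[314 294  24  20 345] [326.33333333 304.05507246]
expected B top [[324.80614336 299.5934098 ]
 [324.60684509 307.03347514]]
```

```bash
python3 -c "
from plant import robot
print(robot.close_job())"
```

```text
the job is handed in; nothing more can be done
None
```

The job is done and handed in at about 25 s of the 72 s allowed; no verdict was reported. I took the rod from its stand and slid the bolt back to its stop, where the force rose to 9 N. I then pulled the tray out to its stop (6 N), hung the rod back and stacked the two pale dishes on the plate.

**What the last checks showed:**
- **Bolt:** an enlarged side picture showed the stub well back, right after the push. I did not measure it again later.
- **Tray:** its front edge in the side pictures puts it about 135 mm out.
- **Rod:** its foot is at its starting pixel in the side view (0 px shift). Right after I let go, the handle was 2–3 px from where it first hung.
- **Dishes:** both lie within about 2 mm of the plate's centre in the wrist pictures. I judged them flat from those same pictures and did not measure the tilt.
- **Vial and tape roll:** 0 px shift in the side view.

**Failed check:** the final side-view match of the rod's handle gave no usable result (score 0.58). The gripper probably blocked the view. So the handle check above, from just after release, is the last one.

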